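# Support the sample tray with a lab jack, load the batch and start the run

### The job

Turn the lab jack's knob clockwise until its platform just touches the underside of the tray above, without lifting the tray more than a few millimetres off its bracket, and only then load the tray. Stand on it, upright, every jar of the batch whose colour token lies on the white square of the meter; the other jars stay standing on the bench. When all are loaded press the meter's green button right down, keep the jack touching the tray, and do not disturb the bottles and the beaker around.

Things in the scene. Friction and masses are not known exactly. Their poses are not given: they have to be found in the camera images.
- jack_knob (a joint): angle of the lab jack's black fluted knob, rad, 0 to 16. The knob turns about a vertical axis; the value grows clockwise seen from above and the platform rises 2.5 mm per rad. It takes about 0.15 N m to turn, more under load, and stays where it is left.
- knob_grip (a point): centre of the jack's knob, half-way up its grip: a vertical cylinder 36 mm in diameter and 32 mm tall (this point is 18 mm above its lower end; it stands 66 mm above the bench), on a 40 mm square, 36 mm tall gear box, with a 12 mm stem between. It lies on the robot's side of the tray, 155 mm from the platform's centre, about 80 mm in front of the tray's edge.
- platform_top (a point): centre of the upper face of the lab jack's aluminium platform (120 mm in x by 90 mm in y, 6 mm thick) on scissor legs. It starts 15 to 32 mm below the tray's underside; z up.
- platform: the jack's moving platform; origin the same as platform_top.
- bracket: blue fork clamped to the stand's rod, carrying the tray; clamped at a different height each time. Origin 12 mm below the top of its two arms (which lie along its x, 115 mm either side of the middle, between them the jack), under the middle of the tray. Its x points away from the robot to the rod, which stands 125 mm behind the origin and reaches 212 mm above the bench. Fixed.
- tray: loose stainless tray, about 0.7 kg, 150 mm (x) by 290 mm (y), 14 mm tall with walls and floor 4 mm thick, resting on the bracket's arms. Origin at the centre of its underside (105 to 117 mm above the bench); its x and y run along its short and long sides.
- run_square (a point): centre of the white square with a black border (44 mm) on top of the grey bench meter (170 by 130 by 50 mm), left of the green button. The token lying on it is the batch to run; the other token lies 50 mm further from the robot, off the square.
- token_blue: blue disc, 28 mm across, 5 mm thick, fixed on the meter; origin at the centre of its underside.
- token_orange: orange disc, 28 mm across, 5 mm thick, fixed on the meter; origin at the centre of its underside.
- start (a joint): travel of the green start button on the meter, m: 0 up, 0.006 fully down (4 N); springs back.
- start_top (a point): centre of the top face of the round green start button (26 mm across), 70 mm to the right of the white square; pressed straight down.
- blue1_mid (a point): white sample jar with blue cap: upright cylinder 40 mm in diameter, 55 mm tall, about 80 g; the cap is its top 17 mm. This point is its centre, 27.5 mm above its foot. May be absent.
- blue2_mid (a point): white sample jar with blue cap: upright cylinder 40 mm in diameter, 55 mm tall, about 80 g; the cap is its top 17 mm. This point is its centre, 27.5 mm above its foot. May be absent.
- blue3_mid (a point): white sample jar with blue cap: upright cylinder 40 mm in diameter, 55 mm tall, about 80 g; the cap is its top 17 mm. This point is its centre, 27.5 mm above its foot. May be absent.
- blue4_mid (a point): white sample jar with blue cap: upright cylinder 40 mm in diameter, 55 mm tall, about 80 g; the cap is its top 17 mm. This point is its centre, 27.5 mm above its foot. May be absent.
- orange1_mid (a point): white sample jar with orange cap: upright cylinder 40 mm in diameter, 55 mm tall, about 80 g; the cap is its top 17 mm. This point is its centre, 27.5 mm above its foot. May be absent.
- orange2_mid (a point): white sample jar with orange cap: upright cylinder 40 mm in diameter, 55 mm tall, about 80 g; the cap is its top 17 mm. This point is its centre, 27.5 mm above its foot. May be absent.
- orange3_mid (a point): white sample jar with orange cap: upright cylinder 40 mm in diameter, 55 mm tall, about 80 g; the cap is its top 17 mm. This point is its centre, 27.5 mm above its foot. May be absent.
- orange4_mid (a point): white sample jar with orange cap: upright cylinder 40 mm in diameter, 55 mm tall, about 80 g; the cap is its top 17 mm. This point is its centre, 27.5 mm above its foot. May be absent.
- reagent: amber reagent bottle, 60 mm across, 120 mm tall; a bystander. Origin at the centre of its foot.
- beaker: glass beaker, 70 mm across, 85 mm tall; a bystander. Origin at the centre of its foot.
- squeeze: white squeeze bottle with a red cap, 60 mm across, 150 mm tall; a bystander. Origin at the centre of its foot.

How it is judged (in metres and radians):
On the way, in this order (a step that is already met when the one before it is completed fails the run):
1. the jack's platform touches the tray, still (almost) down on its bracket (contact force between platform and tray above 0.3 N and z of tray in the frame of bracket below 0.016 m), for 0.5 s.
2. every jar of the batch whose token is on the white square stands on the tray (((horizontal distance between token_blue and run_square below 0.02 m and (x of blue1_mid in the frame of tray between -0.075 and 0.075 m and y of blue1_mid in the frame of tray between -0.145 and 0.145 m and z of blue1_mid in the frame of tray between 0.025 and 0.037 m and angle between blue1_mid's own z axis and vertical below 0.15 rad) and (x of blue2_mid in the frame of tray between -0.075 and 0.075 m and y of blue2_mid in the frame of tray between -0.145 and 0.145 m and z of blue2_mid in the frame of tray between 0.025 and 0.037 m and angle between blue2_mid's own z axis and vertical below 0.15 rad) and (x of blue3_mid in the frame of tray between -0.075 and 0.075 m and y of blue3_mid in the frame of tray between -0.145 and 0.145 m and z of blue3_mid in the frame of tray between 0.025 and 0.037 m and angle between blue3_mid's own z axis and vertical below 0.15 rad) and (x of blue4_mid in the frame of tray between -0.075 and 0.075 m and y of blue4_mid in the frame of tray between -0.145 and 0.145 m and z of blue4_mid in the frame of tray between 0.025 and 0.037 m and angle between blue4_mid's own z axis and vertical below 0.15 rad)) or (horizontal distance between token_orange and run_square below 0.02 m and (x of orange1_mid in the frame of tray between -0.075 and 0.075 m and y of orange1_mid in the frame of tray between -0.145 and 0.145 m and z of orange1_mid in the frame of tray between 0.025 and 0.037 m and angle between orange1_mid's own z axis and vertical below 0.15 rad) and (x of orange2_mid in the frame of tray between -0.075 and 0.075 m and y of orange2_mid in the frame of tray between -0.145 and 0.145 m and z of orange2_mid in the frame of tray between 0.025 and 0.037 m and angle between orange2_mid's own z axis and vertical below 0.15 rad) and (x of orange3_mid in the frame of tray between -0.075 and 0.075 m and y of orange3_mid in the frame of tray between -0.145 and 0.145 m and z of orange3_mid in the frame of tray between 0.025 and 0.037 m and angle between orange3_mid's own z axis and vertical below 0.15 rad) and (x of orange4_mid in the frame of tray between -0.075 and 0.075 m and y of orange4_mid in the frame of tray between -0.145 and 0.145 m and z of orange4_mid in the frame of tray between 0.025 and 0.037 m and angle between orange4_mid's own z axis and vertical below 0.15 rad)))), for 0.3 s.
3. the green button is pressed down (value of joint start above 0.0045 m), for 0.05 s.
At the end, for the whole second after the job is handed in: Platform presses the tray (over 0.3 N), tray under 4 mm above its rest on the bracket; all jars of the batch on the white square stand upright (0.15 rad) and still on the tray, all others upright on the bench; the button was pressed 4.5 mm after loading (all of step 1 and ((horizontal distance between token_blue and run_square below 0.02 m and (x of blue1_mid in the frame of tray between -0.075 and 0.075 m and y of blue1_mid in the frame of tray between -0.145 and 0.145 m and z of blue1_mid in the frame of tray between 0.025 and 0.037 m and angle between blue1_mid's own z axis and vertical below 0.15 rad) and (x of blue2_mid in the frame of tray between -0.075 and 0.075 m and y of blue2_mid in the frame of tray between -0.145 and 0.145 m and z of blue2_mid in the frame of tray between 0.025 and 0.037 m and angle between blue2_mid's own z axis and vertical below 0.15 rad) and (x of blue3_mid in the frame of tray between -0.075 and 0.075 m and y of blue3_mid in the frame of tray between -0.145 and 0.145 m and z of blue3_mid in the frame of tray between 0.025 and 0.037 m and angle between blue3_mid's own z axis and vertical below 0.15 rad) and (x of blue4_mid in the frame of tray between -0.075 and 0.075 m and y of blue4_mid in the frame of tray between -0.145 and 0.145 m and z of blue4_mid in the frame of tray between 0.025 and 0.037 m and angle between blue4_mid's own z axis and vertical below 0.15 rad) and (height (world z) of orange1_mid between 0.02 and 0.035 m and angle between orange1_mid's own z axis and vertical below 0.15 rad) and (height (world z) of orange2_mid between 0.02 and 0.035 m and angle between orange2_mid's own z axis and vertical below 0.15 rad) and (height (world z) of orange3_mid between 0.02 and 0.035 m and angle between orange3_mid's own z axis and vertical below 0.15 rad) and (height (world z) of orange4_mid between 0.02 and 0.035 m and angle between orange4_mid's own z axis and vertical below 0.15 rad)) or (horizontal distance between token_orange and run_square below 0.02 m and (x of orange1_mid in the frame of tray between -0.075 and 0.075 m and y of orange1_mid in the frame of tray between -0.145 and 0.145 m and z of orange1_mid in the frame of tray between 0.025 and 0.037 m and angle between orange1_mid's own z axis and vertical below 0.15 rad) and (x of orange2_mid in the frame of tray between -0.075 and 0.075 m and y of orange2_mid in the frame of tray between -0.145 and 0.145 m and z of orange2_mid in the frame of tray between 0.025 and 0.037 m and angle between orange2_mid's own z axis and vertical below 0.15 rad) and (x of orange3_mid in the frame of tray between -0.075 and 0.075 m and y of orange3_mid in the frame of tray between -0.145 and 0.145 m and z of orange3_mid in the frame of tray between 0.025 and 0.037 m and angle between orange3_mid's own z axis and vertical below 0.15 rad) and (x of orange4_mid in the frame of tray between -0.075 and 0.075 m and y of orange4_mid in the frame of tray between -0.145 and 0.145 m and z of orange4_mid in the frame of tray between 0.025 and 0.037 m and angle between orange4_mid's own z axis and vertical below 0.15 rad) and (height (world z) of blue1_mid between 0.02 and 0.035 m and angle between blue1_mid's own z axis and vertical below 0.15 rad) and (height (world z) of blue2_mid between 0.02 and 0.035 m and angle between blue2_mid's own z axis and vertical below 0.15 rad) and (height (world z) of blue3_mid between 0.02 and 0.035 m and angle between blue3_mid's own z axis and vertical below 0.15 rad) and (height (world z) of blue4_mid between 0.02 and 0.035 m and angle between blue4_mid's own z axis and vertical below 0.15 rad))) and linear speed of each of blue1, blue2, blue3, blue4, orange1, orange2, orange3, orange4 below 0.02 m/s); the robot touches nothing.
It fails at once if the tray is hoisted more than 8 mm off the bracket (z of tray in the frame of bracket above 0.02 m).
It fails at once if the tray is tipped (angle between tray's own z axis and vertical above 0.15 rad).
It fails at once if a jar is set on the tray while the platform is more than 3 mm below it (z of tray in the frame of platform_top above 0.003 m and contact force between any of blue1, blue2, blue3, blue4, orange1, orange2, orange3, orange4 and tray above 0.2 N).
It fails at once if a bystander bottle or the beaker is pushed more than 3 cm or tipped (distance of any of reagent, beaker, squeeze from where it was at the start of the episode above 0.03 m or angle between any of reagent, beaker, squeeze's own z axis and vertical above 0.3 rad).
Of blue1, blue2, blue3, blue4 only 3 to 4 are there at a start; the rules pass over those that are not, and their reading is None.
Of orange1, orange2, orange3, orange4 only 3 to 4 are there at a start; the rules pass over those that are not, and their reading is None.
At some moment in a run one of blue1, blue2, blue3, blue4, orange1, orange2, orange3, orange4 may be knocked a few centimetres aside while the robot is not near it.
It also fails if it takes over 208 s, if anything falls off the work surface, if the arm or the gripper's body presses on something with over 40 N, if the wrist force passes 120 N, or if a joint passes its speed limit or range.

### The arm

A 7-joint arm with a two-finger parallel gripper is mounted at the origin on the work surface. World frame = base frame: x ahead of the robot, y to its left, z up, the work surface at z = 0. Lengths are in mm, angles in rad, forces in N, time in s.
With the tool pointing down it reaches from about 400 to 850 mm from the base axis. Payload 10.4 kg.
Tool frame: the origin (TCP) lies between the finger pads; the fingertips stand 17 mm ahead of it and the grasp point (between the pads) lies 2 mm behind it (r.finger_overhang is the distance from the TCP to the fingertips, in mm); z points along the fingers, y is the line along which they close (so a half turn about z gives the same grasp; the last joint's range is limited). The gripper opens to 85 mm and grips with 20 to 120 N. Pads are 22 mm wide; open, the fingers measure 114 mm over their backs; the gripper's body (76 mm by 85 mm) begins 54 mm behind the grasp point. The pads swing forward as they close: fully open they stand 13 mm farther back than shut.
Start: joints at [1.19, 0.332, -0.065, 1.46, 0.022, 1.35, -0.088], TCP at [218.905, -585.431, 248.338] pointing down, gripper open.
Joint ranges: [-2.6, 2.6], [-0.5, 2.12], [-1.47, 1.34], [0.16, 2.42], [-1.27, 4.41], [0.06, 2.06], [-2.6, 2.6]. Speed limits (rad/s): [2.22, 2.22, 2.79, 2.79, 3.14, 3.14, 3.14].

### API

Orientations are given as a 3x3 rotation matrix whose columns are the frame's x, y, z axes.
In Python, from bench import r, cams, spotter gives the robot as it stands.
- The arm moves only by the tool servo_tool, never from a script. Its argument "deltas" is text: rows parted by semicolons, each of 6 numbers parted by spaces: the shift along the tool's x, y, z in units of 0.15 m (1.0 is 0.15 m), then the turn, a rotation vector about the tool's x, y, z in units of 0.5 rad (1.0 is 0.5 rad). In form: tx ty tz rx ry rz; .... A call has 1 to 8 rows; each row is the pose to reach, as a shift and turn from the pose commanded when the call began, along the tool's axes at that moment; what a row does not reach only later rows make up. A row lasts 1/12 s, in which the tool goes at most 41.7 mm and 7.16 degrees, less where a joint would pass 70% of its speed; a pose out of reach is approached as far as the arm can. A call with a number of a shift or a turn outside -1 to 1 is refused whole. A call with a gripper value outside its range is refused whole. "hand" is the gripper command: -1 is fully open, 1 is shut, values between are in proportion, set as the call begins (left out, the last holds). The fingers move at their own pace and stop on an object; the grip force is fixed at half the most. Time passes only in rows, so rows that repeat a pose let the fingers close. It gives the time, the measured TCP pose, the force, the opening and the grip force at its end, in the units of the state.
- r.observe(): the state, without advancing time (a new reading comes with each control period).
- cams.get_image(name): name is "scene" or "side" or "wrist"; returns the picture (480x640x3 uint8, blue, green, red); there is no depth.
- cams.camera_model(name): a dict with "mtx" (3x3 intrinsics, pixels), "position" and "attitude" of the camera in the world; the wrist camera has in their place "mount" (4x4, takes a point from camera to tool coordinates, whose origin is the TCP and whose axes are the flange's). Camera axes: x right, y down, z forward; pixel columns grow to the right and rows downward; lengths in mm; the calibration is good to about 2 mm. The wrist camera is an equidistant fisheye: a pixel r from the principal point sees the ray r / f radians off the axis. A picture is of the moment at which its call begins: read the wrist's pose just before it. camera_model takes no time and is no camera call.
- r.sign_off(): hands the job in; it is judged then, once.
Trained networks look in the newest picture that a camera, given by its name, has taken for a name from the list of things; names that differ only in an ending like _2 or _b are one class to them, and where a whole thing is asked for, a point or a joint stands for the part that bears it (a point fixed in the world has none). Each returns a list of dicts, best first, with "confidence" (0 to 1); they miss things now and then, are a little off and sometimes report something else, mostly with a low value. They report only what shows in the picture. A call takes as long as a camera call.
- spotter.outline_of(camera, thing): "mask" (480x640 bool, what is visible of it) and "extent" ([left, top, right, bottom] in pixels, round what is visible of it).
The state is a dict: "t": time; "qpos": joint angles; "joint_velocities": joint speeds; "joint_torque": joint torques, N m; "position": TCP position; "ee_rot": TCP orientation; "force": force on the tool from outside, world axes, zero at the start; "wrist_torque": the same for the moment, N m; "gripper_width": finger opening in mm; "gripper_force": force on a finger pad.
Only numpy, scipy, OpenCV 4.12 (cv2) and the standard library are available. Lean on these libraries where they do the work, as an engineer would, in place of code of your own. Each camera call takes 0.05 s, during which the arm holds its last target. There are 200 camera calls.

## Working session

There is one attempt and no reset: what is moved stays moved. The work goes in short steps, Python scripts to look and compute and a tool call to move; the robot and the scene stay as the last step left them, time stands still between calls to the robot, and variables do not carry over. Pictures are saved under pics/ and viewed, at most 14 in all, crops included, and the job is handed in when it is done.

Besides the shell and the picture viewer there is one more tool, called after "Request:" as a command line: name --argument value ..., lists and objects as JSON in quotes. servo_tool: Moves the arm, as the interface text tells. Shifts and turns lie within -1 to 1; 1 stands for 0.15 m of shift or 0.5 rad of turn. Its arguments: {"type":"object","properties":{"deltas":{"type":"string"},"hand":{"type":"number"}},"required":["deltas"]}

```bash
ls; mkdir -p pics; python3 - <<'E'
from bench import r,cams,spotter
import cv2,numpy as np
np.set_printoptions(precision=3,suppress=True)
s=r.observe();print({k:(np.round(v,3).tolist() if v is not None else v) for k,v in s.items()}, r.finger_overhang)
for n in("scene","side","wrist"):
    print(n,cams.camera_model(n)); cv2.imwrite(f"pics/a_{n}.png",cams.get_image(n))
E
```

```text
pics
{'t': 0.0, 'qpos': [1.19, 0.333, -0.065, 1.461, 0.022, 1.35, -0.089], 'joint_velocities': [0.001, -0.001, -0.0, 0.001, -0.001, 0.001, 0.001], 'joint_torque': [-0.0, -62.545, 0.049, -39.159, 0.016, 0.01, 0.0], 'position': [218.752, -585.092, 247.521], 'ee_rot': [[0.937, 0.35, -0.001], [0.35, -0.937, 0.001], [-0.0, -0.001, -1.0]], 'force': [-0.259, 0.648, 0.678], 'wrist_torque': [0.014, 0.022, 0.027], 'gripper_force': 0.0, 'gripper_width': 85.757} 17.0
scene {'mtx': array([[584.972,   0.   , 320.437],
       [  0.   , 584.972, 237.294],
       [  0.   ,   0.   ,   1.   ]]), 'position': array([1288.052,  423.152, 1267.73 ]), 'attitude': array([[-0.492,  0.709, -0.506],
       [ 0.871,  0.394, -0.295],
       [-0.01 , -0.585, -0.811]])}
side {'mtx': array([[522.636,   0.   , 323.744],
       [  0.   , 522.636, 240.658],
       [  0.   ,   0.   ,   1.   ]]), 'position': array([ 332.368, 1128.941,  804.835]), 'attitude': array([[-0.981, -0.092,  0.169],
       [-0.193,  0.515, -0.835],
       [-0.01 , -0.852, -0.523]])}
wrist {'mtx': array([[371.648,   0.   , 317.471],
       [  0.   , 371.648, 238.692],
       [  0.   ,   0.   ,   1.   ]]), 'mount': array([[   0.   ,   -0.953,   -0.302,   76.854],
       [   1.   ,   -0.   ,    0.001,   -0.351],
       [  -0.001,   -0.302,    0.953, -125.385],
       [   0.   ,    0.   ,    0.   ,    1.   ]])}
```

View pics/a_scene.png

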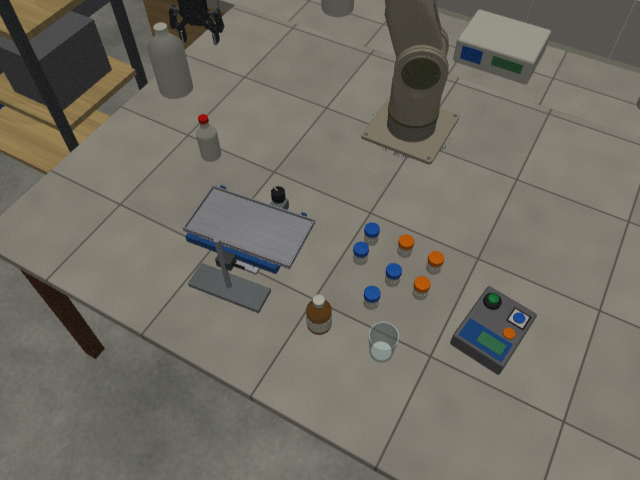

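View pics/a_side.png

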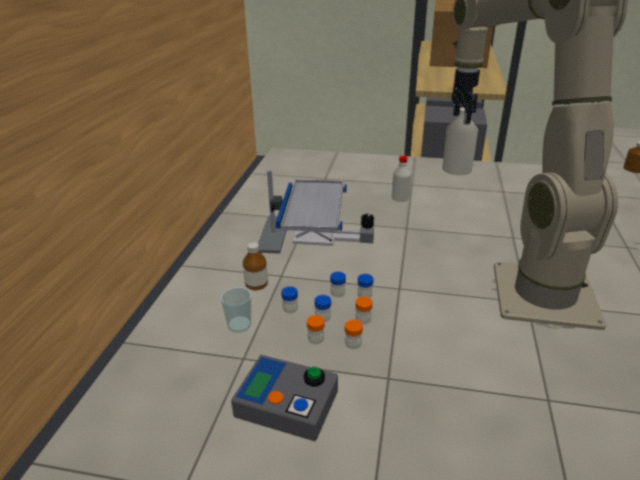

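The blue token is on the white square (scene px 519,318). There are 4 blue jars, 3 orange jars, the knob at (278,192) and the tray centred at about (250,226).

```bash
cat > h.py <<'E'
from bench import r,cams,spotter
import cv2,numpy as np
np.set_printoptions(precision=1,suppress=True)
def ray(n,px,s=None):
    m=cams.camera_model(n);K=m["mtx"]
    v=np.array([(px[0]-K[0,2])/K[0,0],(px[1]-K[1,2])/K[1,1]])
    if n!="wrist":
        d=np.append(v,1);A=np.array(m["attitude"]);return np.array(m["position"]),A@d/np.linalg.norm(d)
    t=np.linalg.norm(v);d=np.append(v/max(t,1e-9)*np.sin(t),np.cos(t))
    R=np.array(s["ee_rot"]);M=m["mount"]
    return np.array(s["position"])+R@M[:3,3],R@M[:3,:3]@d
def atz(n,px,z,s=None):
    o,d=ray(n,px,s);return o+d*(z-o[2])/d[2]
def tri(rs):
    A=sum(np.eye(3)-np.outer(d,d) for o,d in rs);b=sum((np.eye(3)-np.outer(d,d))@o for o,d in rs)
    return np.linalg.solve(A,b)
def blobs(img,col,amin=25):
    h=cv2.cvtColor(img,cv2.COLOR_BGR2HSV)
    lo,hi={"blue":((105,150,60),(125,255,255)),"orange":((5,170,120),(18,255,255)),"green":((45,120,40),(85,255,255))}[col]
    n,l,st,c=cv2.connectedComponentsWithStats(cv2.inRange(h,lo,hi))
    return [(c[i],st[i,4],st[i,:4]) for i in range(1,n) if st[i,4]>=amin]
E
python3 - <<'E'
from h import *
for n in("scene","side"):
    im=cv2.imread(f"pics/a_{n}.png")
    for c in("blue","orange","green"):
        for p,a,b in blobs(im,c): print(n,c,p,a,atz(n,p,48))
O={}
for n in("scene","side"):
    cams.get_image(n)
    for t in("tray","jack_knob","reagent","beaker","squeeze","bracket","platform","start"):
        o=spotter.outline_of(n,t)
        if o:
            m=o[0]["mask"];ys,xs=np.nonzero(m);O[n+t]=m
            print(n,t,round(o[0]["confidence"],2),o[0]["extent"],xs.mean(),ys.mean(),m.sum())
    if n+"tray" in O:
        c=max(cv2.findContours(O[n+"tray"].astype(np.uint8),0,2)[0],key=len)
        print(n,cv2.approxPolyDP(cv2.convexHull(c),5,True)[:,0].tolist())
E
```

```text
scene blue [471.   54.1] 256 [-365.9   47.7   48. ]
scene blue [371.5 229.5] 172 [441.2  83.4  48. ]
scene blue [200.2 240.4] 166 [ 685.8 -285.3   48. ]
scene blue [360.6 248.9] 184 [509.3  86.7  48. ]
scene blue [250.4 258.1] 284 [ 668.7 -142.2   48. ]
scene blue [393.3 270.8] 198 [528.5 186.9  48. ]
scene blue [371.5 293.6] 210 [612.7 169.   48. ]
scene blue [518.8 317.3] 93 [502.9 497.4  48. ]
scene blue [481.9 337.7] 661 [594.3 440.8  48. ]
scene orange [406.  240.4] 148 [429.2 175.9  48. ]
scene orange [435.9 257.1] 158 [440.  262.7  48. ]
scene orange [421.9 282.7] 175 [525.9 262.3  48. ]
scene orange [508.6 332.7] 104 [552.6 489.7  48. ]
scene green [501.   62.6] 49 [-371.5  149.1   48. ]
scene green [517.1  67. ] 26 [-374.8  202.2   48. ]
scene green [493.  298.7] 103 [484.5 427.9  48. ]
scene green [491.2 342.8] 306 [596.  463.6  48. ]
side blue [283.  205.9] 166 [ 742.  -259.3   48. ]
side blue [337.5 277.9] 153 [509.8  88.2  48. ]
side blue [365.  280.1] 155 [441.6  85.3  48. ]
side blue [289.  293.3] 173 [612.7 170.6  48. ]
side blue [322.4 301.8] 180 [528.2 188.2  48. ]

[... 1118 characters left out ...]
32722145 205.87447108603666 2836
side jack_knob 0.73 [360.3, 214.0, 372.2, 227.4] 366.9447513812155 220.61878453038673 181
side reagent 0.94 [243.7, 242.5, 268.6, 289.6] 254.46836847946724 268.06881243063265 901
side beaker 0.85 [221.0, 287.5, 252.8, 330.6] 236.8513274336283 307.929203539823 1130
side squeeze 0.66 [391.8, 152.1, 409.4, 201.8] 400.88584474885846 181.28158295281582 657
side bracket 0.57 [266.0, 182.4, 345.7, 229.5] 280.7316602316602 204.7007722007722 518
side platform 0.56 [294.7, 226.0, 307.5, 235.6] 301.1714285714286 233.45714285714286 35
side start 0.59 [314.5, 293.2, 333.4, 319.7] 323.0340557275542 306.3095975232198 323
side [[342, 182], [335, 231], [280, 228], [296, 179]]
```

```bash
python3 - <<'E'
from h import *
P=[]
for a,b in(((314,220),(336,231)),((290,264),(278,228)),((184,226),(296,179)),((212,187.5),(342,182))):
    p=tri([ray("scene",a),ray("side",b)]);P.append(p);print(p,atz("scene",a,125))
print("ctr",np.mean(P,0))
k=tri([ray("scene",(278.5,195)),ray("side",(366.9,220.6))]);print("knob",k, atz("side",(366.9,220.6),66),atz("scene",(278.5,195),66))
for n,bt in(("scene",[(320,330),(383,357),(211,158)]),("side",[(255,288),(237,328),(401,200)])):
    print(n,[atz(n,p,0)[:2] for p in bt])
for t,a,b in(("btn",(493,298.7),(313.8,373.1)),("tok",(518.8,317.3),(300.3,404.1))): print(t,tri([ray("scene",a),ray("side",b)]))
im=cams.get_image("scene");c=im[170:280,170:330];cv2.imwrite("pics/b.png",cv2.resize(c,None,fx=4,fy=4,interpolation=2))
im=cams.get_image("side");c=im[140:270,240:430];cv2.imwrite("pics/c.png",cv2.resize(c,None,fx=4,fy=4,interpolation=2))
E
```

```text
[532.7 -34.3 112.5] [537.1 -31.9 125. ]
[680.9 -13.  121. ] [676.6 -16.5 125. ]
[ 707.4 -302.   123.1] [ 707.8 -301.3  125. ]
[ 566.9 -320.3  115.3] [ 573.1 -313.9  125. ]
ctr [ 622.  -167.4  118. ]
knob [ 470.8 -180.8   65.5] [ 470.6 -180.2   66. ] [ 471.3 -180.4   66. ]
scene [array([736.5,  96.3]), array([725.6, 258.5]), array([ 402.1, -464.7])]
side [array([722.1, 103.9]), array([716.4, 259.8]), array([ 387.8, -457.3])]
btn [496.8 428.1  66.2]
tok [507.6 497.   55.2]
```

View pics/b.png

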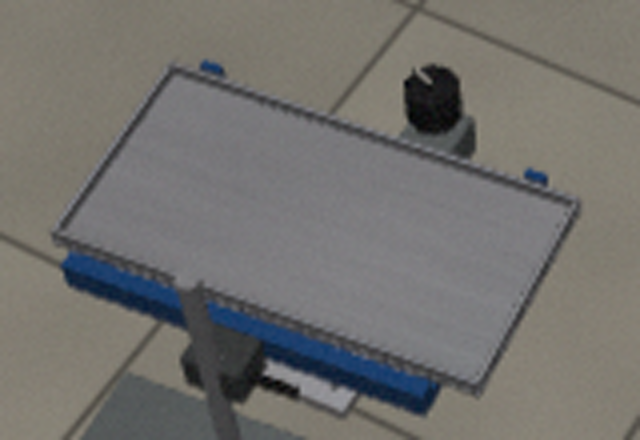

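View pics/c.png

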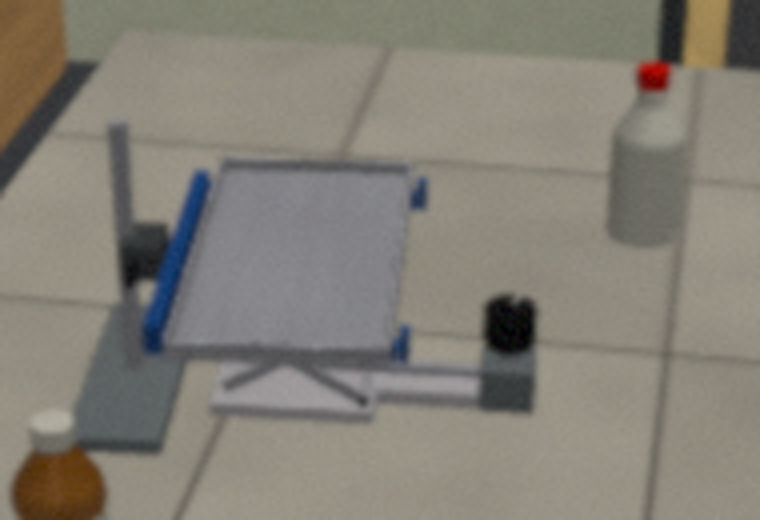

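The crops show the tray's rim corners at scene px (213,187), (315,221), (289,267) and (184,229). The knob is clear of the tray and the pointer is visible. The knob is at about (471,-181), the tray centre at about (622,-167), and the tray yaw is about 0.12.

```bash
cat >> h.py <<'E'
import math
from scipy.spatial.transform import Rotation as Ro
def down(yaw):
    c,s=math.cos(yaw),math.sin(yaw);return np.array([[c,s,0],[s,-c,0],[0,0,-1.]])
def plan(tgts,start=None):
    """tgts: (x,y,z,yaw|None); prints servo calls (one per <=0.5rad/150mm piece)."""
    s=r.observe();p=np.array(s["position"]);R=np.array(s["ee_rot"])
    yaw=math.atan2(R[1,0],R[0,0]) if start is None else start
    print("from",p,"yaw %.3f"%yaw,"q",np.round(s["qpos"],2))
    for x,y,z,w in tgts:
        q=np.array([x,y,z],float);w=yaw if w is None else w
        k=max(1,math.ceil(abs(w-yaw)/.495),math.ceil(np.abs(q-p).max()/110))
        for i in range(k):
            q1=p+(q-p)/(k-i);w1=yaw+(w-yaw)/(k-i)
            d=R.T@(q1-p)/150;t=Ro.from_matrix(R.T@down(w1)).as_rotvec()/.5
            n=max(math.ceil(np.linalg.norm(d)*150/41.7),math.ceil(abs(w1-yaw)/.125))
            print("n=%d "%n," ".join("%.3f"%v for v in(*d,*t)));p,yaw,R=q1,w1,down(w1)
E
python3 - <<'E'
from h import *
plan([(471,-181,190,3.4)])
E
```

```text
from [ 218.9 -585.4  248.3] yaw 0.358 q [ 1.2  0.3 -0.1  1.5  0.   1.4 -0.1]
n=4  0.360 -0.277 0.056 0.000 0.000 -0.869
n=4  0.443 -0.099 0.056 0.000 0.000 -0.869
n=4  0.444 0.096 0.056 0.000 0.000 -0.869
n=4  0.362 0.274 0.056 0.000 0.000 -0.869
n=4  0.213 0.401 0.056 0.000 0.000 -0.869
n=4  0.024 0.453 0.056 0.000 0.000 -0.869
n=4  -0.169 0.421 0.056 0.000 0.000 -0.869
```

Request:
servo_tool --deltas "0.36 -0.277 0.056 0 0 -0.87;0.36 -0.277 0.056 0 0 -0.87;0.36 -0.277 0.056 0 0 -0.87;0.36 -0.277 0.056 0 0 -0.87" --hand -1

```text
t: 1.48
position: [256.5, -526.1, 240.1]
ee_rot: [[0.694, 0.72, 0.0], [0.72, -0.694, 0.0], [0.0, 0.0, -1.0]]
force: [0.4, -1.7, 0.0]
gripper_width: 85.5
gripper_force: 0.0
```

Request:
servo_tool --deltas "0.443 -0.1 0.056 0 0 -0.87;0.443 -0.1 0.056 0 0 -0.87;0.443 -0.1 0.056 0 0 -0.87;0.443 -0.1 0.056 0 0 -0.87"

```text
t: 1.82
position: [292.3, -468.2, 231.7]
ee_rot: [[0.326, 0.945, 0.0], [0.945, -0.326, -0.0], [0.0, 0.0, -1.0]]
force: [-0.0, -1.5, 0.1]
gripper_width: 85.3
gripper_force: 0.0
```

Request:
servo_tool --deltas "0.444 0.096 0.056 0 0 -0.87;0.444 0.096 0.056 0 0 -0.87;0.444 0.096 0.056 0 0 -0.87;0.444 0.096 0.056 0 0 -0.87"

```text
t: 2.15
position: [328.1, -410.2, 223.3]
ee_rot: [[-0.102, 0.995, 0.0], [0.995, 0.102, -0.0], [-0.0, 0.0, -1.0]]
force: [-0.4, -1.0, -1.2]
gripper_width: 85.5
gripper_force: 0.0
```

```bash
python3 - <<'E'
from h import *
plan([(471,-181,190,3.4)])
E
```

```text
from [ 328.1 -410.2  223.3] yaw 1.673 q [ 1.1  0.1 -0.3  1.7  0.1  1.3  0.9]
n=4  0.356 0.276 0.055 0.000 0.000 -0.863
n=4  0.208 0.400 0.055 0.000 0.000 -0.863
n=4  0.021 0.450 0.055 0.000 0.000 -0.863
n=4  -0.169 0.417 0.055 0.000 0.000 -0.863
```

Request:
servo_tool --deltas "0.356 0.276 0.055 0 0 -0.86;0.356 0.276 0.055 0 0 -0.86;0.356 0.276 0.055 0 0 -0.86;0.356 0.276 0.055 0 0 -0.86"

```text
t: 2.48
position: [364.3, -353.2, 215.0]
ee_rot: [[-0.508, 0.861, 0.0], [0.861, 0.508, -0.0], [-0.0, 0.0, -1.0]]
force: [-0.9, -1.5, -0.1]
gripper_width: 85.6
gripper_force: 0.0
```

Request:
servo_tool --deltas "0.208 0.4 0.055 0 0 -0.86;0.208 0.4 0.055 0 0 -0.86;0.208 0.4 0.055 0 0 -0.86;0.208 0.4 0.055 0 0 -0.86"

```text
t: 2.82
position: [400.7, -296.2, 206.7]
ee_rot: [[-0.821, 0.571, 0.0], [0.571, 0.821, -0.0], [-0.0, 0.0, -1.0]]
force: [-0.5, -1.2, -0.5]
gripper_width: 85.6
gripper_force: 0.0
```

Request:
servo_tool --deltas "0.021 0.45 0.055 0 0 -0.86;0.021 0.45 0.055 0 0 -0.86;0.021 0.45 0.055 0 0 -0.86;0.021 0.45 0.055 0 0 -0.86"

```text
t: 3.15
position: [437.2, -239.3, 198.4]
ee_rot: [[-0.984, 0.177, 0.0], [0.177, 0.984, 0.0], [-0.0, 0.0, -1.0]]
force: [-0.5, -0.9, -0.5]
gripper_width: 85.4
gripper_force: 0.0
```

Request:
servo_tool --deltas "-0.169 0.417 0.055 0 0 -0.86;-0.169 0.417 0.055 0 0 -0.86;-0.169 0.417 0.055 0 0 -0.86;-0.169 0.417 0.055 0 0 -0.86;-0.169 0.417 0.055 0 0 -0.86"

```text
t: 3.57
position: [473.0, -184.0, 190.1]
ee_rot: [[-0.97, -0.242, 0.0], [-0.242, 0.97, -0.0], [-0.0, -0.0, -1.0]]
force: [0.1, -0.3, -0.4]
gripper_width: 85.7
gripper_force: 0.0
```

```bash
python3 - <<'E'
from h import *
s=r.observe();im=cams.get_image("wrist");cv2.imwrite("pics/w1.png",im)
print(np.round(s["qpos"],2),s["position"])
o=spotter.outline_of("wrist","jack_knob")
for q in o[:2]:
    ys,xs=np.nonzero(q["mask"]);e=q["extent"];print(q["confidence"],e,atz("wrist",((e[0]+e[2])/2,(e[1]+e[3])/2),74,s))
E
```

```text
[ 0.9  0.2 -0.7  1.8  0.1  1.2  2. ] [ 473.  -184.   190.1]
0.7 [291.5, 206.1, 349.2, 264.9] [ 469.1 -182.9   74. ]
0.55 [242.3, 348.6, 342.9, 364.9] [ 571.6 -179.6   74. ]
```

View pics/w1.png

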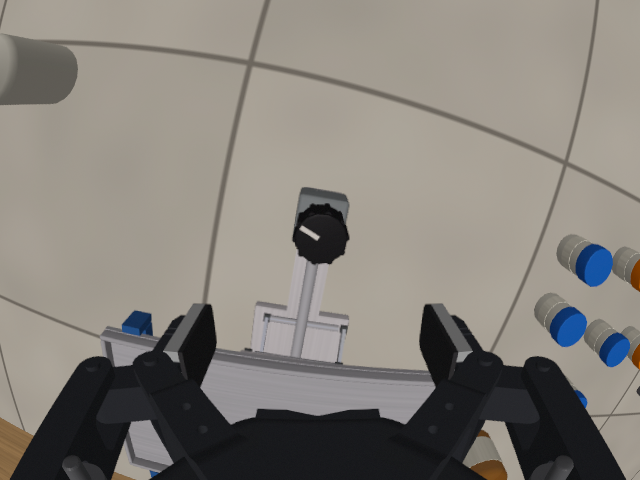

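The knob top is centred near (321,238), the gear box shows just above it, and the tray edge is below.

```bash
python3 - <<'E'
from h import *
s=r.observe();p=atz("wrist",(321,238),80,s);print(p)
plan([(470.5,-181.5,125,None),(470.5,-181.5,65,None)])
E
```

```text
[ 468.7 -183.3   80. ]
from [ 472.8 -184.7  190.2] yaw -2.903 q [ 0.9  0.2 -0.7  1.8  0.1  1.2  2. ]
n=2  0.010 0.024 0.434 -0.000 0.000 -0.000
n=2  0.000 0.000 0.400 0.000 0.000 0.000
```

Request:
servo_tool --deltas "0.015 0.02 0.434 0 0 0;0.015 0.02 0.434 0 0 0;0.015 0.02 0.6 0 0 0;0.015 0.02 0.7 0 0 0;0.015 0.02 0.8 0 0 0;0.015 0.02 0.83 0 0 0;0.015 0.02 0.83 0 0 0"

```text
t: 4.25
position: [469.2, -182.1, 64.8]
ee_rot: [[-0.972, -0.237, -0.002], [-0.237, 0.972, 0.001], [0.001, 0.001, -1.0]]
force: [0.0, -0.4, -0.2]
gripper_width: 85.4
gripper_force: 0.0
```

Request:
servo_tool --deltas "0 0 0 0 0 0;0 0 0 0 0 0;0 0 0 0 0 0;0 0 0 0 0 0;0 0 0 0 0 0;0 0 0 0 0 0" --hand 1

```text
t: 4.75
position: [470.4, -182.6, 66.6]
ee_rot: [[-0.971, -0.238, 0.001], [-0.238, 0.971, -0.001], [-0.001, -0.002, -1.0]]
force: [-2.6, -0.3, 7.4]
gripper_width: 34.8
gripper_force: 59.1
```

```bash
python3 - <<'E'
from h import *
s=r.observe();print(s["position"],s["force"],s["wrist_torque"],s["gripper_width"],s["gripper_force"],s["qpos"])
cv2.imwrite("pics/side0.png",cams.get_image("side"));cv2.imwrite("pics/scene0.png",cams.get_image("scene"));cv2.imwrite("pics/w2.png",cams.get_image("wrist"))
E
```

```text
[ 470.4 -182.6   66.6] [-2.6 -0.3  7.4] [-0.1  0.4 -0. ] 34.79898513399555 59.05073404312134 [ 0.8  0.3 -0.6  1.9  0.2  0.9  1.9]
```

View pics/w2.png

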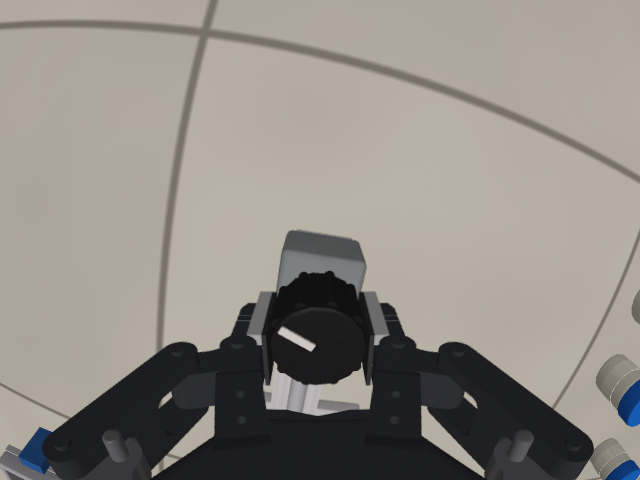

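Request:
servo_tool --deltas "0 0 0 0 0 1;0 0 0 0 0 1;0 0 0 0 0 1;0 0 0 0 0 1;0 0 0 0 0 1"

```text
t: 5.32
position: [470.4, -182.5, 66.7]
ee_rot: [[-0.964, 0.264, 0.001], [0.264, 0.964, -0.001], [-0.001, -0.001, -1.0]]
force: [-1.5, -0.9, 6.1]
gripper_width: 34.8
gripper_force: 59.0
```

```bash
python3 - <<'E'
from h import *
s=r.observe();print(s["position"],s["force"],np.round(s["wrist_torque"],3),s["gripper_width"],np.round(s["qpos"],2))
cv2.imwrite("pics/w3.png",cams.get_image("wrist")[200:430,180:460])
E
```

```text
[ 470.4 -182.5   66.7] [-1.5 -0.9  6.1] [-0.2  0.5 -0.1] 34.849409199816336 [ 0.8  0.3 -0.6  1.9  0.2  0.9  1.4]
```

View pics/w3.png

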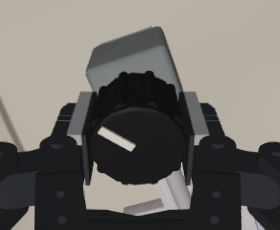

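The pointer kept its place between the fingers, so the knob turns with the gripper. I'll keep turning.

Request:
servo_tool --deltas "0 0 0 0 0 1;0 0 0 0 0 1;0 0 0 0 0 1;0 0 0 0 0 1"

```text
t: 5.7
position: [470.5, -182.4, 66.7]
ee_rot: [[-0.721, 0.693, 0.001], [0.693, 0.721, -0.001], [-0.002, 0.0, -1.0]]
force: [-2.0, -0.4, 6.2]
gripper_width: 34.7
gripper_force: 59.0
```

Request:
servo_tool --deltas "0 0 0 0 0 1;0 0 0 0 0 1;0 0 0 0 0 1;0 0 0 0 0 1"

```text
t: 6.03
position: [470.6, -182.4, 66.7]
ee_rot: [[-0.301, 0.954, 0.001], [0.954, 0.301, -0.001], [-0.001, 0.001, -1.0]]
force: [-0.6, -0.1, 6.6]
gripper_width: 34.6
gripper_force: 59.0
```

Request:
servo_tool --deltas "0 0 0 0 0 1;0 0 0 0 0 1;0 0 0 0 0 1;0 0 0 0 0 1"

```text
t: 6.37
position: [470.7, -182.3, 66.7]
ee_rot: [[0.193, 0.981, 0.002], [0.981, -0.193, -0.001], [-0.001, 0.002, -1.0]]
force: [-0.5, -0.4, 5.0]
gripper_width: 34.4
gripper_force: 59.1
```

Request:
servo_tool --deltas "0 0 0 0 0 1;0 0 0 0 0 1;0 0 0 0 0 1;0 0 0 0 0 1"

```text
t: 6.7
position: [470.7, -182.4, 66.7]
ee_rot: [[0.64, 0.769, 0.002], [0.769, -0.64, -0.001], [0.0, 0.002, -1.0]]
force: [-0.3, -0.9, 3.7]
gripper_width: 34.6
gripper_force: 59.1
```

Request:
servo_tool --deltas "0 0 0 0 0 1;0 0 0 0 0 1;0 0 0 0 0 1;0 0 0 0 0 1"

```text
t: 7.03
position: [470.8, -182.5, 66.7]
ee_rot: [[0.93, 0.368, 0.002], [0.368, -0.93, -0.001], [0.002, 0.002, -1.0]]
force: [-0.0, 0.2, 4.6]
gripper_width: 34.3
gripper_force: 59.2
```

Request:
servo_tool --deltas "0 0 0 0 0 1;0 0 0 0 0 1;0 0 0 0 0 1;0 0 0 0 0 1"

```text
t: 7.37
position: [470.9, -182.6, 66.7]
ee_rot: [[0.992, -0.123, 0.002], [-0.123, -0.992, -0.001], [0.002, 0.001, -1.0]]
force: [0.4, -2.1, 3.3]
gripper_width: 34.7
gripper_force: 59.2
```

Request:
servo_tool --deltas "0 0 0 0 0 1;0 0 0 0 0 1;0 0 0 0 0 1;0 0 0 0 0 1;0 0 0 0 0 1"

```text
t: 7.78
position: [470.8, -182.7, 66.7]
ee_rot: [[0.812, -0.584, 0.002], [-0.584, -0.812, -0.001], [0.002, -0.0, -1.0]]
force: [0.2, -3.0, 6.1]
gripper_width: 34.6
gripper_force: 59.4
```

```bash
python3 - <<'E'
from h import *
s=r.observe();R=s["ee_rot"];print(s["position"],s["force"],np.round(s["wrist_torque"],3),s["gripper_width"],np.round(s["qpos"],2).tolist(),math.atan2(R[1][0],R[0][0]))
for n in("side","scene"):
    a=cv2.imread(f"pics/{n}0.png");b=cams.get_image(n);x,y,w,h=((270,170,72,70) if n=="side" else (178,180,142,92))
    print(n,cv2.phaseCorrelate(*[np.float32(cv2.cvtColor(i[y:y+h,x:x+w],6)) for i in(a,b)],cv2.createHanningWindow((w,h),cv2.CV_32F)))
E
```

```text
[ 470.8 -182.7   66.7] [ 0.2 -3.   6.1] [-0.5 -0.  -0.1] 34.56747361773229 [0.33, 0.26, -0.05, 1.97, 0.02, 0.91, -1.93] -0.6235921674702206
side ((0.07560126583164362, -0.165131790458652), 0.9041336612936891)
scene ((0.21761985603008327, -0.012392928468159425), 0.8880682148867183)
```

Request:
servo_tool --deltas "0 0 0 0 0 0;0 0 0 0 0 0;0 0 0 0 0 0;0 0 0 0 0 0;0 0 0 0 0 0" --hand -0.6

```text
t: 8.3
position: [469.8, -181.9, 65.5]
ee_rot: [[0.816, -0.578, -0.0], [-0.578, -0.816, 0.0], [-0.0, 0.0, -1.0]]
force: [-0.1, 0.5, 1.2]
gripper_width: 68.5
gripper_force: 0.0
```

Request:
servo_tool --deltas "0 0 0 0 0 -1;0 0 0 0 0 -1;0 0 0 0 0 -1;0 0 0 0 0 -1"

```text
t: 8.63
position: [469.9, -182.0, 65.5]
ee_rot: [[0.994, -0.11, -0.0], [-0.11, -0.994, 0.0], [-0.0, -0.0, -1.0]]
force: [-0.5, 0.2, 0.2]
gripper_width: 68.4
gripper_force: 0.0
```

Request:
servo_tool --deltas "0 0 0 0 0 -1;0 0 0 0 0 -1;0 0 0 0 0 -1;0 0 0 0 0 -1"

```text
t: 8.97
position: [469.9, -182.0, 65.5]
ee_rot: [[0.925, 0.38, -0.0], [0.38, -0.925, 0.0], [-0.0, -0.0, -1.0]]
force: [0.4, -0.1, 0.1]
gripper_width: 68.5
gripper_force: 0.0
```

Request:
servo_tool --deltas "0 0 0 0 0 -1;0 0 0 0 0 -1;0 0 0 0 0 -1;0 0 0 0 0 -1"

```text
t: 9.3
position: [469.8, -182.0, 65.5]
ee_rot: [[0.63, 0.777, -0.0], [0.777, -0.63, 0.0], [-0.0, -0.0, -1.0]]
force: [0.8, -0.2, -0.3]
gripper_width: 68.0
gripper_force: 0.0
```

Request:
servo_tool --deltas "0 0 0 0 0 -1;0 0 0 0 0 -1;0 0 0 0 0 -1;0 0 0 0 0 -1"

```text
t: 9.63
position: [469.9, -182.0, 65.5]
ee_rot: [[0.18, 0.984, -0.0], [0.984, -0.18, 0.0], [0.0, -0.0, -1.0]]
force: [-0.9, 0.4, 0.1]
gripper_width: 68.1
gripper_force: 0.0
```

Request:
servo_tool --deltas "0 0 0 0 0 -1;0 0 0 0 0 -1;0 0 0 0 0 -1;0 0 0 0 0 -1"

```text
t: 9.97
position: [469.9, -182.0, 65.5]
ee_rot: [[-0.313, 0.95, -0.0], [0.95, 0.313, 0.0], [0.0, -0.0, -1.0]]
force: [0.8, -0.6, 0.3]
gripper_width: 68.8
gripper_force: 0.0
```

Request:
servo_tool --deltas "0 0 0 0 0 -1;0 0 0 0 0 -1;0 0 0 0 0 -1;0 0 0 0 0 -1"

```text
t: 10.3
position: [469.9, -182.0, 65.6]
ee_rot: [[-0.73, 0.683, -0.0], [0.683, 0.73, 0.0], [0.0, -0.0, -1.0]]
force: [-0.2, 0.3, 0.5]
gripper_width: 68.4
gripper_force: 0.0
```

Request:
servo_tool --deltas "0 0 0 0 0 -1;0 0 0 0 0 -1;0 0 0 0 0 -1;0 0 0 0 0 -1"

```text
t: 10.63
position: [469.8, -182.0, 65.5]
ee_rot: [[-0.968, 0.249, -0.0], [0.249, 0.968, 0.0], [0.0, -0.0, -1.0]]
force: [0.2, -0.4, 0.5]
gripper_width: 68.6
gripper_force: 0.0
```

Request:
servo_tool --deltas "0 0 0 0 0 -1;0 0 0 0 0 -1;0 0 0 0 0 -1;0 0 0 0 0 -1"

```text
t: 10.97
position: [469.8, -182.0, 65.5]
ee_rot: [[-0.969, -0.245, -0.0], [-0.245, 0.969, 0.0], [0.0, 0.0, -1.0]]
force: [0.2, 0.0, -0.2]
gripper_width: 68.3
gripper_force: 0.0
```

Request:
servo_tool --deltas "0 0 0 0 0 0;0 0 0 0 0 0;0 0 0 0 0 0;0 0 0 0 0 0" --hand 1

```text
t: 11.3
position: [470.0, -182.7, 66.0]
ee_rot: [[-0.972, -0.235, 0.0], [-0.235, 0.972, -0.001], [-0.0, -0.001, -1.0]]
force: [-1.3, -2.3, 3.5]
gripper_width: 34.6
gripper_force: 59.3
```

```bash
cat >> h.py <<'E'
def chk(save=None,tag="0"):
    s=r.observe();R=s["ee_rot"];print(s["t"],s["position"],"F",np.array(s["force"]),"T",np.round(s["wrist_torque"],3).tolist(),"q7 %.2f"%s["qpos"][6],"yaw %.3f"%math.atan2(R[1][0],R[0][0]),"jt7",np.round(s["joint_torque"],3)[-1], "w %.1f"%s["gripper_width"])
    for n in("side","scene"):
        b=cams.get_image(n);x,y,w,h=((270,170,72,70) if n=="side" else (178,180,142,92))
        if save: cv2.imwrite(f"pics/{n}{save}.png",b)
        a=cv2.imread(f"pics/{n}{tag}.png")
        print(n,np.round(cv2.phaseCorrelate(*[np.float32(cv2.cvtColor(i[y:y+h,x:x+w],6)) for i in(a,b)],cv2.createHanningWindow((w,h),cv2.CV_32F))[0],3))
E
python3 -c "
from h import *
chk('1')"
```

```text
11.3 [ 470.  -182.7   66. ] F [-1.3 -2.3  3.5] T [-0.374, 0.271, -0.056] q7 1.91 yaw -2.904 jt7 0.153 w 34.6
side [ 0.2 -0.1]
scene [ 0. -0.]
```

Turn 2.0 rad more, to 6 rad in all, then check.

Request:
servo_tool --deltas "0 0 0 0 0 1;0 0 0 0 0 1;0 0 0 0 0 1;0 0 0 0 0 1"

```text
t: 11.73
position: [470.0, -182.4, 66.0]
ee_rot: [[-0.965, 0.263, 0.0], [0.263, 0.965, -0.001], [-0.0, -0.001, -1.0]]
force: [-2.6, -2.8, 4.4]
gripper_width: 34.7
gripper_force: 59.3
```

Request:
servo_tool --deltas "0 0 0 0 0 1;0 0 0 0 0 1;0 0 0 0 0 1;0 0 0 0 0 1"

```text
t: 12.07
position: [470.2, -182.1, 65.9]
ee_rot: [[-0.72, 0.693, 0.001], [0.693, 0.72, -0.0], [-0.001, 0.0, -1.0]]
force: [-0.9, -1.2, 4.8]
gripper_width: 34.4
gripper_force: 59.2
```

Request:
servo_tool --deltas "0 0 0 0 0 1;0 0 0 0 0 1;0 0 0 0 0 1;0 0 0 0 0 1"

```text
t: 12.4
position: [470.5, -182.0, 66.0]
ee_rot: [[-0.3, 0.954, 0.001], [0.954, 0.3, -0.0], [-0.001, 0.001, -1.0]]
force: [0.3, -1.1, 3.0]
gripper_width: 34.4
gripper_force: 59.3
```

Request:
servo_tool --deltas "0 0 0 0 0 1;0 0 0 0 0 1;0 0 0 0 0 1;0 0 0 0 0 1"

```text
t: 12.73
position: [470.7, -181.9, 66.0]
ee_rot: [[0.194, 0.981, 0.002], [0.981, -0.194, -0.0], [-0.0, 0.002, -1.0]]
force: [2.7, -1.5, 1.7]
gripper_width: 34.7
gripper_force: 59.4
```

```bash
python3 -c "
from h import *
chk('2','1')"
```

```text
12.7333 [ 470.7 -181.9   66. ] F [ 2.7 -1.5  1.7] T [-0.215, -0.372, 0.11] q7 -0.00 yaw 1.376 jt7 2.86 w 34.7
side [ 0.1 -0. ]
scene [-0.1 -0. ]
```

Request:
servo_tool --deltas "0 0 0 0 0 0.25;0 0 0 0 0 0.5;0 0 0 0 0 0.75;0 0 0 0 0 1"

```text
t: 13.17
position: [471.0, -182.1, 66.0]
ee_rot: [[0.636, 0.772, 0.002], [0.772, -0.636, -0.001], [0.001, 0.002, -1.0]]
force: [3.2, -1.9, 0.5]
gripper_width: 34.7
gripper_force: 59.6
```

```bash
python3 -c "
from h import *
chk('3','2')"
```

```text
13.1667 [ 471.  -182.1   66. ] F [ 3.2 -1.9  0.5] T [-0.387, -0.849, 0.101] q7 -0.48 yaw 0.881 jt7 2.868 w 34.7
side [ 0.1 -0. ]
scene [ 0.1 -0.1]
```

Request:
servo_tool --deltas "0 0 0 0 0 0.25;0 0 0 0 0 0.5;0 0 0 0 0 0.75;0 0 0 0 0 1"

```text
t: 13.6
position: [471.1, -182.3, 66.0]
ee_rot: [[0.927, 0.375, 0.003], [0.375, -0.927, -0.001], [0.002, 0.002, -1.0]]
force: [7.0, -3.5, -2.0]
gripper_width: 34.1
gripper_force: 59.7
```

```bash
sed -i 's/print(n,np.round(\(.*\)\[0\],3))/print(n,np.round(\1[0],3).tolist())/' h.py; python3 -c "
from h import *
chk('4','2')"
```

```text
13.6 [ 471.1 -182.3   66. ] F [ 7.  -3.5 -2. ] T [-0.637, -1.327, 0.117] q7 -0.96 yaw 0.385 jt7 2.873 w 34.1
side [0.042, -0.041]
scene [0.107, -0.216]
```

Request:
servo_tool --deltas "0 0 0 0 0 0.25;0 0 0 0 0 0.5;0 0 0 0 0 0.75;0 0 0 0 0 1"

```text
t: 14.03
position: [471.2, -182.6, 66.0]
ee_rot: [[0.993, -0.115, 0.003], [-0.115, -0.993, -0.001], [0.003, 0.001, -1.0]]
force: [7.1, -4.0, -1.5]
gripper_width: 34.5
gripper_force: 59.8
```

```bash
python3 -c "
from h import *
chk('5','2')"
```

```text
14.0333 [ 471.2 -182.6   66. ] F [ 7.1 -4.  -1.5] T [-0.874, -1.351, 0.18] q7 -1.44 yaw -0.115 jt7 2.877 w 34.5
side [0.044, -0.052]
scene [0.165, 0.13]
```

Request:
servo_tool --deltas "0 0 0 0 0 0.25;0 0 0 0 0 0.5;0 0 0 0 0 0.75;0 0 0 0 0 1"

```text
t: 14.47
position: [471.1, -182.9, 66.0]
ee_rot: [[0.816, -0.577, 0.003], [-0.577, -0.816, -0.002], [0.003, -0.0, -1.0]]
force: [6.2, -4.2, -1.6]
gripper_width: 34.4
gripper_force: 59.9
```

```bash
python3 -c "
from h import *
chk('6','2')"
```

```text
14.4667 [ 471.1 -182.9   66. ] F [ 6.2 -4.2 -1.6] T [-1.024, -1.283, 0.215] q7 -1.92 yaw -0.615 jt7 2.865 w 34.4
side [0.124, -0.122]
scene [0.181, 0.05]
```

Request:
servo_tool --deltas "0 0 0 0 0 0.25;0 0 0 0 0 0.5;0 0 0 0 0 0.75;0 0 0 0 0 0.9"

```text
t: 14.9
position: [470.9, -183.1, 66.0]
ee_rot: [[0.483, -0.876, 0.002], [-0.876, -0.483, -0.002], [0.003, -0.001, -1.0]]
force: [5.3, -5.0, -1.4]
gripper_width: 34.6
gripper_force: 59.9
```

```bash
python3 -c "
from h import *
chk('7','2')"
```

```text
14.9 [ 470.9 -183.1   66. ] F [ 5.3 -5.  -1.4] T [-1.208, -1.022, 0.173] q7 -2.36 yaw -1.067 jt7 0.593 w 34.6
side [0.015, -0.158]
scene [-0.13, -0.226]
```

Request:
servo_tool --deltas "0 0 0 0 0 0;0 0 0 0 0 0;0 0 0 0 0 0;0 0 0 0 0 0;0 0 0 0 0 0" --hand -0.6

```text
t: 15.42
position: [469.7, -181.9, 65.4]
ee_rot: [[0.484, -0.875, -0.001], [-0.875, -0.484, 0.0], [-0.0, 0.0, -1.0]]
force: [-0.5, 0.2, 0.0]
gripper_width: 68.2
gripper_force: 0.0
```

Request:
servo_tool --deltas "0 0 0 0 0 -1;0 0 0 0 0 -1;0 0 0 0 0 -1;0 0 0 0 0 -1"

```text
t: 15.75
position: [469.8, -181.9, 65.5]
ee_rot: [[0.847, -0.531, -0.0], [-0.531, -0.847, 0.0], [-0.0, 0.0, -1.0]]
force: [0.2, 0.6, -0.6]
gripper_width: 68.7
gripper_force: 0.0
```

Request:
servo_tool --deltas "0 0 0 0 0 -1;0 0 0 0 0 -1;0 0 0 0 0 -1;0 0 0 0 0 -1"

```text
t: 16.08
position: [469.8, -181.9, 65.5]
ee_rot: [[0.998, -0.06, -0.0], [-0.06, -0.998, 0.0], [-0.0, -0.0, -1.0]]
force: [0.5, -0.2, 0.1]
gripper_width: 68.3
gripper_force: 0.0
```

Request:
servo_tool --deltas "0 0 0 0 0 -1;0 0 0 0 0 -1;0 0 0 0 0 -1;0 0 0 0 0 -1"

```text
t: 16.42
position: [469.8, -182.0, 65.5]
ee_rot: [[0.905, 0.426, -0.0], [0.426, -0.905, 0.0], [-0.0, -0.0, -1.0]]
force: [0.5, -0.2, -0.2]
gripper_width: 68.5
gripper_force: 0.0
```

Request:
servo_tool --deltas "0 0 0 0 0 -1;0 0 0 0 0 -1;0 0 0 0 0 -1;0 0 0 0 0 -1"

```text
t: 16.75
position: [469.8, -182.0, 65.5]
ee_rot: [[0.59, 0.808, -0.0], [0.808, -0.59, 0.0], [-0.0, -0.0, -1.0]]
force: [-0.3, 0.2, -0.4]
gripper_width: 68.1
gripper_force: 0.0
```

Request:
servo_tool --deltas "0 0 0 0 0 -1;0 0 0 0 0 -1;0 0 0 0 0 -1;0 0 0 0 0 -1"

```text
t: 17.08
position: [469.8, -182.0, 65.5]
ee_rot: [[0.13, 0.991, -0.0], [0.991, -0.13, 0.0], [0.0, -0.0, -1.0]]
force: [0.1, 0.3, 0.1]
gripper_width: 68.5
gripper_force: 0.0
```

Request:
servo_tool --deltas "0 0 0 0 0 -1;0 0 0 0 0 -1;0 0 0 0 0 -1;0 0 0 0 0 -1"

```text
t: 17.42
position: [469.8, -182.0, 65.6]
ee_rot: [[-0.361, 0.933, -0.0], [0.933, 0.361, 0.0], [0.0, -0.0, -1.0]]
force: [-0.1, -0.0, 0.4]
gripper_width: 68.4
gripper_force: 0.0
```

Request:
servo_tool --deltas "0 0 0 0 0 -1;0 0 0 0 0 -1;0 0 0 0 0 -1;0 0 0 0 0 -1"

```text
t: 17.75
position: [469.8, -182.0, 65.6]
ee_rot: [[-0.764, 0.645, -0.0], [0.645, 0.764, 0.0], [0.0, -0.0, -1.0]]
force: [0.4, 0.3, -0.1]
gripper_width: 68.2
gripper_force: 0.0
```

Request:
servo_tool --deltas "0 0 0 0 0 -1;0 0 0 0 0 -1;0 0 0 0 0 -1;0 0 0 0 0 -1"

```text
t: 18.08
position: [469.8, -182.0, 65.6]
ee_rot: [[-0.98, 0.2, -0.0], [0.2, 0.98, -0.0], [0.0, -0.0, -1.0]]
force: [-0.2, -0.1, 0.3]
gripper_width: 68.2
gripper_force: 0.0
```

Request:
servo_tool --deltas "0 0 0 0 0 -0.9;0 0 0 0 0 -0.9;0 0 0 0 0 -0.9;0 0 0 0 0 -0.9"

```text
t: 18.42
position: [469.8, -182.0, 65.6]
ee_rot: [[-0.969, -0.247, -0.0], [-0.247, 0.969, 0.0], [0.0, 0.0, -1.0]]
force: [-0.8, 0.4, -0.7]
gripper_width: 68.7
gripper_force: 0.0
```

```bash
cat >> h.py <<'E'
def patch(im,n):
    x,y,w,h=((270,170,72,70) if n=="side" else (178,180,142,92));return np.float32(cv2.cvtColor(im[y:y+h,x:x+w],6))
def lift(tag,k=4):
    for n in("side","scene"):
        a=np.mean([patch(cv2.imread(f"pics/{n}{t}.png"),n) for t in("0","1","2","3")],0)
        b=np.mean([patch(cams.get_image(n),n) for _ in range(k)],0)
        W=np.eye(2,3,dtype=np.float32)
        c,W=cv2.findTransformECC(a,b,W,cv2.MOTION_TRANSLATION,(3,100,1e-6),None,3)
        o=atz("scene",(250,226),120);m=cams.camera_model(n);A=np.array(m["attitude"])
        def pj(X): q=A.T@(X-np.array(m["position"]));return m["mtx"][:2,:2]@(q[:2]/q[2])
        g=pj(o+[0,0,1])-pj(o)
        print(n,"ecc",round(c,4),W[:,2].tolist(),"px/mm",g,"lift mm %.2f"%(W[:,2]@g/(g@g)))
E
python3 -c "
from h import *
lift(0)"
```

```text
side ecc 0.9533 [0.0908743366599083, -0.415578156709671] px/mm [-0.  -0.3] lift mm 1.32
scene ecc 0.8986 [0.19550929963588715, -0.11139943450689316] px/mm [-0.  -0.2] lift mm 0.30
```

```bash
python3 - <<'E'
from h import *
b={n:[cams.get_image(n) for _ in range(3)] for n in("side","scene")}
for n in b:
    for i in range(3): cv2.imwrite(f"pics/{n}n{i}.png",b[n][i])
R={"side":[(268,212,72,24),(268,175,55,60),(285,172,60,20)],"scene":[(175,180,145,50),(175,215,145,60),(178,180,142,92)]}
for n in R:
    F={t:cv2.cvtColor(cv2.imread(f"pics/{n}{t}.png"),6).astype(np.float32) for t in "0 1 2 3 4 5 6 7 n0 n1 n2".split()}
    base=np.mean([F[t] for t in "012"],0)
    for x,y,w,h in R[n]:
        o=[]
        for t in F:
            W=np.eye(2,3,dtype=np.float32)
            try: c,W=cv2.findTransformECC(base[y:y+h,x:x+w],F[t][y-4:y+h+4,x-4:x+w+4],np.float32([[1,0,4],[0,1,4]]),cv2.MOTION_TRANSLATION,(3,100,1e-6),None,3)
            except cv2.error: continue
            o.append((t,round(float(W[0,2]-4),2),round(float(W[1,2]-4),2)))
        print(n,(x,y,w,h),o)
E
```

```text
side (268, 212, 72, 24) [('0', -0.18, 0.05), ('1', 0.05, -0.04), ('2', 0.17, -0.07), ('3', 0.19, -0.1), ('4', 0.21, -0.08), ('5', 0.24, -0.09), ('6', 0.33, -0.35), ('7', 0.29, -0.58), ('n0', 0.26, -0.58), ('n1', 0.26, -0.58), ('n2', 0.28, -0.59)]
side (268, 175, 55, 60) [('0', -0.01, 0.0), ('1', 0.05, -0.06), ('2', 0.09, -0.08), ('3', 0.08, -0.06), ('4', 0.07, -0.09), ('5', 0.1, -0.08), ('6', 0.11, -0.28), ('7', 0.08, -0.5), ('n0', 0.08, -0.49), ('n1', 0.08, -0.5), ('n2', 0.07, -0.48)]
side (285, 172, 60, 20) [('0', 0.01, -0.03), ('1', 0.03, -0.01), ('2', 0.02, -0.02), ('3', 0.0, -0.02), ('4', 0.01, -0.02), ('5', 0.03, -0.02), ('6', 0.1, -0.34), ('7', 0.15, -0.54), ('n0', 0.14, -0.57), ('n1', 0.16, -0.57), ('n2', 0.13, -0.55)]
scene (175, 180, 145, 50) [('0', 0.16, -0.05), ('1', 0.18, -0.05), ('2', -0.53, 0.2), ('3', -0.36, 0.05), ('4', 0.05, 0.12), ('5', 0.72, -0.22), ('6', 0.42, -0.27), ('7', -0.12, -0.42), ('n0', 0.66, -0.24), ('n1', 0.64, -0.23), ('n2', 0.64, -0.25)]
scene (175, 215, 145, 60) [('0', -0.0, 0.01), ('1', -0.0, -0.01), ('2', 0.01, -0.01), ('3', -0.0, -0.01), ('4', 0.0, -0.01), ('5', -0.0, -0.02), ('6', -0.05, -0.07), ('7', -0.08, -0.15), ('n0', -0.09, -0.14), ('n1', -0.09, -0.15), ('n2', -0.07, -0.15)]
scene (178, 180, 142, 92) [('0', 0.08, -0.02), ('1', 0.11, -0.02), ('2', -0.21, 0.03), ('3', -0.16, 0.01), ('4', 0.03, 0.06), ('5', 0.34, -0.02), ('6', 0.14, -0.13), ('7', -0.1, -0.23), ('n0', 0.18, -0.1), ('n1', 0.17, -0.11), ('n2', 0.18, -0.11)]
```

Tray lift is now clearly about 1.7 mm: it began between frames 5 and 6, and the image noise is about 0.03 px. That meets the contact step, so I'll move to the jars.

```bash
python3 - <<'E'
from h import *
plan([(469.8,-182,175,None),(441.5,84.5,130,-3.1416),(441.5,84.5,44,None)])
E
```

```text
from [ 470.  -182.1   65.6] yaw -2.901 q [ 0.8  0.3 -0.6  1.9  0.2  0.9  1.9]
n=3  0.001 0.001 -0.729 -0.000 0.000 -0.000
n=3  -0.080 0.590 0.100 0.000 0.000 0.161
n=3  -0.033 0.595 0.100 0.000 0.000 0.161
n=3  0.015 0.595 0.100 0.000 0.000 0.161
n=3  0.000 0.000 0.573 0.000 0.000 0.000
```

Request:
servo_tool --deltas "0 0 -0.1 0 0 0;0 0 -0.3 0 0 0;0 0 -0.55 0 0 0;0 0 -0.73 0 0 0" --hand -0.6

```text
t: 19.45
position: [470.3, -181.8, 177.6]
ee_rot: [[-0.971, -0.239, 0.001], [-0.239, 0.971, -0.0], [-0.001, -0.001, -1.0]]
force: [0.4, -0.0, 0.4]
gripper_width: 68.9
gripper_force: 0.0
```

Request:
servo_tool --deltas "-0.08 0.59 0.1 0 0 0.16;-0.08 0.59 0.1 0 0 0.16;-0.08 0.59 0.1 0 0 0.16"

```text
t: 19.7
position: [459.8, -87.0, 159.9]
ee_rot: [[-0.986, -0.166, -0.0], [-0.166, 0.986, 0.001], [-0.0, 0.001, -1.0]]
force: [-0.1, 0.9, 0.3]
gripper_width: 68.6
gripper_force: 0.0
```

Request:
servo_tool --deltas "-0.033 0.595 0.1 0 0 0.16;-0.033 0.595 0.1 0 0 0.16;-0.033 0.595 0.1 0 0 0.16"

```text
t: 19.95
position: [449.7, 1.9, 144.5]
ee_rot: [[-0.996, -0.088, -0.001], [-0.088, 0.996, 0.001], [0.001, 0.001, -1.0]]
force: [0.2, 1.1, -0.2]
gripper_width: 68.1
gripper_force: 0.0
```

Request:
servo_tool --deltas "0.015 0.595 0.1 0 0 0.16;0.015 0.595 0.1 0 0 0.16;0.015 0.595 0.1 0 0 0.16;0.015 0.595 0.1 0 0 0.16"

```text
t: 20.28
position: [440.7, 87.6, 129.8]
ee_rot: [[-1.0, -0.008, -0.001], [-0.008, 1.0, 0.001], [0.001, 0.001, -1.0]]
force: [0.4, -1.3, -0.2]
gripper_width: 68.5
gripper_force: 0.0
```

```bash
cat >> h.py <<'E'
def jars(cols=("blue",)):
    for n in("scene","side"):
        im=cams.get_image(n)
        for c in cols:
            for p,a,b in blobs(im,c):
                q=atz(n,p,48)
                if 350<q[0]<700 and -50<q[1]<350: print(n,c,q[:2],a)
E
python3 - <<'E'
from h import *
jars()
s=r.observe();im=cams.get_image("wrist");cv2.imwrite("pics/w4.png",im)
for p,a,b in blobs(im,"blue",300): print(p,a,b,atz("wrist",p,52,s))
lift(0,2)
plan([(441.5,84.5,44,-3.1416)])
E
```

```text
scene blue [441.2  83.4] 172
scene blue [509.4  86.7] 184
scene blue [528.6 187. ] 201
scene blue [612.8 169. ] 211
side blue [509.8  88.3] 152
side blue [441.7  85. ] 157
side blue [612.6 170.4] 171
side blue [528.2 188.2] 180
[317.6 257. ] 3558 [285 223  66  69] [439.3  84.2  52. ]
[321.8 350.7] 2745 [293 322  59  58] [505.5  87.2  52. ]
[629.9 393. ] 612 [612 368  28  43] [594.3 407.   52. ]
side ecc 0.9532 [0.08335024118423462, -0.42801952362060547] px/mm [-0.  -0.3] lift mm 1.36
scene ecc 0.8555 [-0.04023240506649017, -0.1688879430294037] px/mm [-0.  -0.2] lift mm 0.70
from [441.8  83.3 130.2] yaw 3.141 q [ 0.6  0.1 -0.9  2.   0.1  1.1  1.2]
n=4  0.000 0.001 0.044 -0.001 0.000 0.967
n=4  0.000 0.000 0.044 0.000 0.000 0.967
n=4  0.001 0.000 0.044 0.000 0.000 0.967
n=4  0.001 -0.000 0.044 0.000 0.000 0.967
n=4  0.001 -0.000 0.044 0.000 0.000 0.967
n=4  0.000 -0.001 0.044 0.000 0.000 0.967
n=4  -0.000 -0.001 0.044 0.000 0.000 0.967
n=4  -0.000 -0.001 0.044 0.000 0.000 0.967
n=4  -0.001 -0.000 0.044 0.000 0.000 0.967
n=4  -0.001 -0.000 0.044 0.000 0.000 0.967
n=4  -0.001 0.000 0.044 0.000 0.000 0.967
n=4  -0.000 0.000 0.044 0.000 0.000 0.967
n=4  -0.000 0.001 0.044 0.000 0.000 0.967
```

View pics/w4.png

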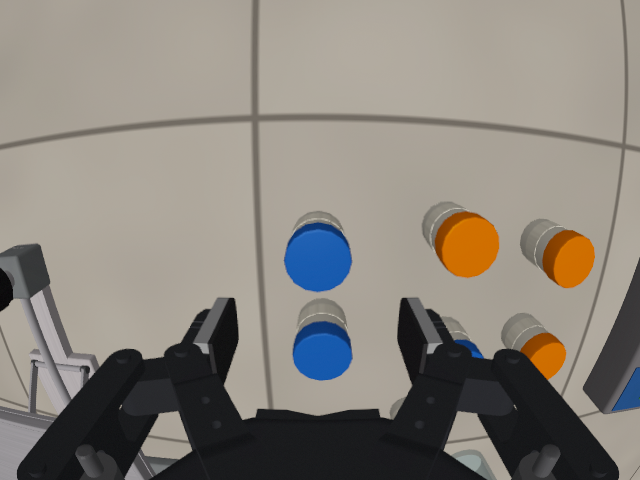

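The jar stands centred between the open fingers at (318,257). Now the descent and grasp.

Request:
servo_tool --deltas "0 0 0.2 0 0 0;0 0 0.4 0 0 0;0 0 0.5 0 0 0;0 0 0.573 0 0 0;0 0 0.573 0 0 0"

```text
t: 21.05
position: [440.5, 83.8, 42.5]
ee_rot: [[-1.0, -0.001, -0.003], [-0.001, 1.0, 0.0], [0.003, 0.0, -1.0]]
force: [-0.7, 0.1, 0.2]
gripper_width: 68.5
gripper_force: 0.0
```

Request:
servo_tool --deltas "0 0 0 0 0 0;0 0 0 0 0 0;0 0 0 0 0 0;0 0 0 0 0 0" --hand 1

```text
t: 21.38
position: [442.5, 84.5, 45.6]
ee_rot: [[-1.0, -0.001, 0.002], [-0.001, 1.0, -0.0], [-0.002, -0.0, -1.0]]
force: [-2.9, 0.8, 6.3]
gripper_width: 38.3
gripper_force: 59.6
```

Request:
servo_tool --deltas "0 0 -0.1 0 0 0;0 0 -0.3 0 0 0;0 0 -0.5 0 0 0;0 0 -0.75 0 0 0;0 0 -1 0 0 0;0 0 -1 0 0 0"

```text
t: 21.88
position: [444.8, 85.6, 201.6]
ee_rot: [[-1.0, -0.002, 0.011], [-0.002, 1.0, -0.001], [-0.011, -0.001, -1.0]]
force: [1.6, 0.1, -0.1]
gripper_width: 38.4
gripper_force: 60.3
```

```bash
sed -i 's/        k=max(1,/        w=yaw+(w-yaw+math.pi)%(2*math.pi)-math.pi\n&/' h.py; python3 - <<'E'
from h import *
plan([(560,-60,202,-3.1416),(662,-223,202,None),(662,-223,167,None)]);jars()
E
```

```text
from [444.8  85.6 201.6] yaw -3.140 q [ 0.6  0.  -0.9  1.9  0.   1.2  1.3]
n=3  -0.383 -0.486 0.003 -0.001 0.022 0.002
n=3  -0.383 -0.486 -0.001 0.000 0.000 0.002
n=3  -0.340 -0.543 0.000 0.000 0.000 0.000
n=3  -0.340 -0.543 0.000 0.000 0.000 0.000
n=1  0.000 0.000 0.233 0.000 0.000 0.000
scene blue [509.4  86.7] 184
scene blue [528.6 187. ] 201
scene blue [612.8 169. ] 211
side blue [509.7  88.2] 154
side blue [612.5 170.5] 171
side blue [528.2 188.2] 180
```

Request:
servo_tool --deltas "-0.2 -0.25 0 0 0 0;-0.383 -0.486 0 0 0 0;-0.383 -0.486 0 0 0 0;-0.383 -0.486 0 0 0 0"

```text
t: 22.32
position: [499.8, 8.2, 192.7]
ee_rot: [[-1.0, 0.004, -0.002], [0.004, 1.0, 0.001], [0.002, 0.001, -1.0]]
force: [1.0, 0.3, -1.0]
gripper_width: 38.2
gripper_force: 60.5
```

Request:
servo_tool --deltas "-0.383 -0.486 0 0 0 0;-0.383 -0.486 0 0 0 0;-0.383 -0.486 0 0 0 0"

```text
t: 22.57
position: [558.2, -66.8, 192.7]
ee_rot: [[-1.0, 0.004, -0.001], [0.004, 1.0, -0.001], [0.001, -0.001, -1.0]]
force: [0.2, -2.4, -1.1]
gripper_width: 38.4
gripper_force: 60.5
```

Request:
servo_tool --deltas "-0.34 -0.543 0 0 0 0;-0.34 -0.543 0 0 0 0;-0.34 -0.543 0 0 0 0"

```text
t: 22.82
position: [608.5, -148.4, 192.4]
ee_rot: [[-1.0, 0.004, -0.001], [0.004, 1.0, -0.001], [0.001, -0.002, -1.0]]
force: [-0.4, -1.4, -1.1]
gripper_width: 38.4
gripper_force: 60.5
```

Request:
servo_tool --deltas "-0.2 -0.3 0 0 0 0;-0.34 -0.543 0 0 0 0;-0.34 -0.543 0 0 0 0;-0.34 -0.543 0 0 0 0"

```text
t: 23.15
position: [658.8, -227.7, 191.8]
ee_rot: [[-1.0, 0.003, -0.002], [0.003, 1.0, 0.0], [0.002, 0.0, -1.0]]
force: [0.8, -0.1, -0.4]
gripper_width: 38.3
gripper_force: 60.5
```

Request:
servo_tool --deltas "0 0 0.1 0 0 0;0 0 0.2 0 0 0;0 0 0.22 0 0 0;0 0 0.22 0 0 0"

```text
t: 23.48
position: [658.4, -222.1, 160.8]
ee_rot: [[-1.0, -0.003, -0.001], [-0.003, 1.0, 0.001], [0.001, 0.001, -1.0]]
force: [0.4, 0.2, -1.4]
gripper_width: 38.1
gripper_force: 60.2
```

```bash
python3 - <<'E'
from h import *
s=r.observe();print(s["position"],np.array(s["force"]));print(np.array(s["ee_rot"]))
im=np.hstack([cv2.resize(cams.get_image("side")[140:260,240:400],None,fx=2.5,fy=2.5),cv2.resize(cams.get_image("scene")[150:270,170:330],None,fx=2.5,fy=2.5)])
cv2.imwrite("pics/p1.png",im)
E
```

```text
[ 658.4 -222.1  160.8] [ 0.4  0.2 -1.4]
[[-1. -0. -0.]
 [-0.  1.  0.]
 [ 0.  0. -1.]]
```

View pics/p1.png

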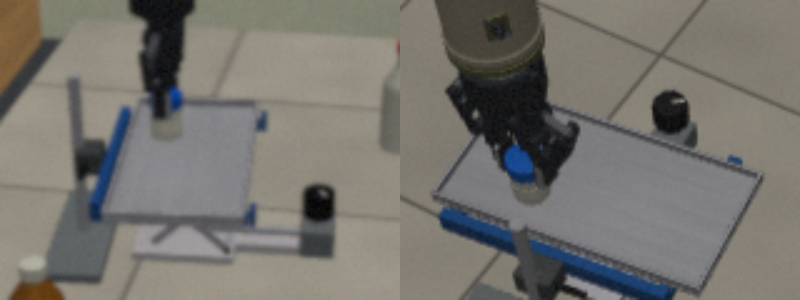

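The jar hangs over the tray at the far -y part, clear of the rod. I'll lower it in small steps until contact.

Request:
servo_tool --deltas "0 0 0.01 0 0 0;0 0 0.02 0 0 0;0 0 0.02 0 0 0"

```text
t: 23.83
position: [658.8, -222.7, 160.5]
ee_rot: [[-1.0, -0.002, 0.001], [-0.002, 1.0, 0.0], [-0.001, 0.0, -1.0]]
force: [-8.2, 2.2, 15.1]
gripper_width: 38.7
gripper_force: 62.1
```

Request:
servo_tool --deltas "0 0 0.01 0 0 0;0 0 0.015 0 0 0;0 0 0.015 0 0 0"

```text
t: 24.08
position: [659.1, -222.7, 160.3]
ee_rot: [[-1.0, -0.002, 0.002], [-0.002, 1.0, -0.0], [-0.002, -0.0, -1.0]]
force: [-13.8, 3.5, 28.7]
gripper_width: 38.6
gripper_force: 63.5
```

Request:
servo_tool --deltas "0 0 -0.01 0 0 0;0 0 -0.025 0 0 0;0 0 -0.025 0 0 0"

```text
t: 24.33
position: [659.0, -223.4, 160.6]
ee_rot: [[-1.0, -0.002, 0.001], [-0.002, 1.0, -0.0], [-0.001, -0.0, -1.0]]
force: [-2.9, 1.0, 10.8]
gripper_width: 38.4
gripper_force: 61.4
```

Request:
servo_tool --deltas "0 0 0 0 0 0;0 0 0 0 0 0;0 0 0 0 0 0;0 0 0 0 0 0" --hand -0.4

```text
t: 24.67
position: [658.6, -224.0, 159.1]
ee_rot: [[-1.0, -0.001, -0.001], [-0.001, 1.0, 0.0], [0.001, 0.0, -1.0]]
force: [-0.3, -0.9, 1.1]
gripper_width: 59.5
gripper_force: 0.0
```

Request:
servo_tool --deltas "0 0 -0.1 0 0 0;0 0 -0.3 0 0 0;0 0 -0.5 0 0 0;0 0 -0.5 0 0 0"

```text
t: 25.0
position: [660.9, -224.1, 241.2]
ee_rot: [[-1.0, -0.001, 0.008], [-0.001, 1.0, -0.002], [-0.008, -0.002, -1.0]]
force: [0.4, 0.1, -0.3]
gripper_width: 59.5
gripper_force: 0.0
```

```bash
python3 - <<'E'
from h import *
plan([(509.6,87.2,150,-3.1416),(509.6,87.2,44,None)]);jars(("blue","orange"))
a,b=cams.get_image("side"),cams.get_image("scene")
for n,i in(("side",a),("scene",b)):
    for p,ar,bb in blobs(i,"blue",15):
        q=atz(n,p,162)
        if 500<q[0]<720 and -330<q[1]<0: print("tray?",n,q,ar)
im=np.hstack([cv2.resize(a[140:260,240:400],None,fx=2.5,fy=2.5),cv2.resize(b[150:270,170:330],None,fx=2.5,fy=2.5)])
cv2.imwrite("pics/p2.png",im)
E
```

```text
from [ 660.9 -224.1  241.2] yaw -3.141 q [ 0.7  0.6 -0.6  1.2  0.3  1.4  1.6]
n=3  0.337 0.693 0.199 -0.004 0.016 0.001
n=3  0.336 0.692 0.203 0.000 0.000 0.001
n=3  0.336 0.692 0.203 0.000 0.000 0.001
n=3  0.000 0.000 0.707 0.000 0.000 0.000
scene blue [509.5  86.8] 185
scene blue [528.6 186.9] 198
scene blue [612.8 168.9] 211
scene orange [485.7 104.5] 70
scene orange [440.  262.7] 158
scene orange [525.9 262.2] 178
side blue [509.9  88.6] 152
side blue [612.7 170.5] 172
side blue [528.2 188.4] 181
side orange [475.8 118.1] 48
side orange [529.  263.3] 221
side orange [443.9 263.2] 224
tray? side [ 658.7 -223.8  162. ] 95
tray? side [680.5 -49.8 162. ] 157
tray? scene [ 657.4 -225.4  162. ] 206
```

View pics/p2.png

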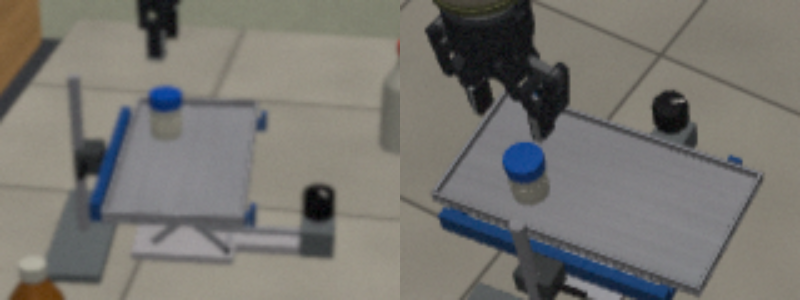

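The jar stands on the tray, upright. One orange jar has moved, so I'll look there.

```bash
python3 - <<'E'
from h import *
a,b=cams.get_image("side"),cams.get_image("scene")
cv2.imwrite("pics/o1.png",np.hstack([cv2.resize(a[250:350,270:400],(390,300)),cv2.resize(b[210:310,340:470],(390,300))]))
for n,i in(("side",a),("scene",b)):
    for p,ar,bb in blobs(i,"orange",15): print(n,p,ar,bb,atz(n,p,48),atz(n,p,20))
E
```

```text
side [349.3 286.5] 48 [344 284  13   9] [475.8 118.1  48. ] [481.1  80.7  20. ]
side [315.4 322.5] 217 [307 315  17  16] [529. 263.  48.] [536.3 230.9  20. ]
side [353.5 327.3] 221 [345 320  17  16] [444.1 263.3  48. ] [448.3 231.2  20. ]
side [275.2 397.2] 146 [268 391  15  13] [559.  483.6  48. ] [567.4 459.7  20. ]
scene [371. 245.] 68 [368 240   7  12] [485.7 104.2  48. ] [467.2  96.9  20. ]
scene [435.9 257.2] 157 [428 251  16  13] [440.3 262.9  48. ] [420.8 259.2  20. ]
scene [422.  282.8] 175 [414 276  17  14] [526.  262.5  48. ] [508.5 258.8  20. ]
scene [508.7 332.8] 106 [503 328  12  11] [552.7 489.9  48. ] [535.8 491.5  20. ]
```

View pics/o1.png

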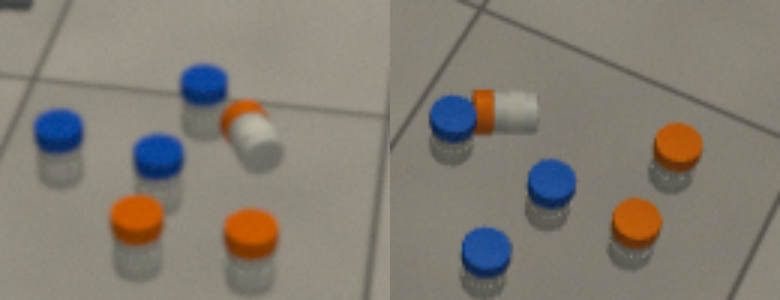

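The orange jar lies on its side with its cap toward blue jar 2. It must be stood up again, so I'll measure its pose.

```bash
python3 - <<'E'
from h import *
for n,c,f in(("scene",(371,247),(388.7,247.3)),("side",(351,288.3),(357.3,300.7))): print(n,atz(n,c,20),atz(n,f,20))
s=r.observe();plan([(500,20,215,-3.1416)])
for n in("scene","side"):
    for q in spotter.outline_of(n,"orange1_mid")[:6]: print(n,q["extent"],round(q["confidence"],2))
E
```

```text
scene [473.   99.7  20. ] [451.5 140.2  20. ]
side [475.7  87.5  20. ] [453.3 134.   20. ]
from [ 658.3 -224.   233.2] yaw -3.140 q [ 0.7  0.6 -0.6  1.2  0.3  1.4  1.6]
n=3  0.351 0.543 0.041 0.001 -0.004 0.001
n=3  0.351 0.543 0.040 0.000 0.000 0.001
n=3  0.352 0.542 0.040 0.000 0.000 0.001
scene [426.2, 248.1, 441.8, 275.2] 0.84
side [343.2, 319.7, 362.4, 349.3] 0.75
```

```bash
python3 - <<'E'
from h import *
plan([(590,-70,225,2.9),(509.6,87.5,150,2.63)])
E
```

```text
from [ 658.4 -224.   233.5] yaw -3.140 q [ 0.7  0.6 -0.6  1.2  0.3  1.4  1.6]
n=3  0.227 0.514 0.029 0.001 -0.003 0.243
n=3  0.288 0.482 0.028 0.000 0.000 0.243
n=3  0.386 0.446 0.250 0.000 0.000 0.270
n=3  0.442 0.390 0.250 0.000 0.000 0.270
```

Request:
servo_tool --deltas "0.227 0.514 0.029 0 0 0.24;0.227 0.514 0.029 0 0 0.24;0.227 0.514 0.029 0 0 0.24"

```text
t: 25.65
position: [622.4, -137.6, 229.6]
ee_rot: [[-0.994, 0.11, -0.003], [0.11, 0.994, 0.004], [0.003, 0.003, -1.0]]
force: [-0.6, 2.6, 0.3]
gripper_width: 60.0
gripper_force: 0.0
```

Request:
servo_tool --deltas "0.288 0.482 0.028 0 0 0.24;0.288 0.482 0.028 0 0 0.24;0.288 0.482 0.028 0 0 0.24"

```text
t: 25.9
position: [587.9, -61.1, 226.0]
ee_rot: [[-0.974, 0.227, -0.001], [0.227, 0.974, 0.003], [0.002, 0.002, -1.0]]
force: [-0.3, 1.3, -0.1]
gripper_width: 60.0
gripper_force: 0.0
```

Request:
servo_tool --deltas "0.386 0.446 0.25 0 0 0.27;0.386 0.446 0.25 0 0 0.27;0.386 0.446 0.25 0 0 0.27"

```text
t: 26.15
position: [546.7, 14.1, 186.6]
ee_rot: [[-0.933, 0.36, -0.003], [0.36, 0.933, 0.001], [0.003, 0.0, -1.0]]
force: [-0.3, 1.7, -0.1]
gripper_width: 60.0
gripper_force: 0.0
```

Request:
servo_tool --deltas "0.442 0.39 0.25 0 0 0.27;0.442 0.39 0.25 0 0 0.27;0.442 0.39 0.25 0 0 0.27;0.442 0.39 0.25 0 0 0.27;0.442 0.39 0.25 0 0 0.27"

```text
t: 26.57
position: [509.3, 87.7, 151.0]
ee_rot: [[-0.875, 0.484, -0.0], [0.484, 0.875, -0.0], [0.0, -0.001, -1.0]]
force: [-0.1, -0.9, 0.9]
gripper_width: 59.7
gripper_force: 0.0
```

```bash
python3 - <<'E'
from h import *
s=r.observe();im=cams.get_image("wrist");cv2.imwrite("pics/w5.png",im)
for c,z in(("blue",52),("orange",20)):
    for p,a,b in blobs(im,c,300): print(c,p,a,b,atz("wrist",p,z,s))
plan([(509.6,87.5,44,2.63)])
E
```

```text
blue [463.3 200. ] 2839 [434 170  60  61] [526.1 186.   52. ]
blue [317.7 246.5] 2983 [288 215  61  63] [508.   88.1  52. ]
blue [479.7 308.7] 2149 [454 282  53  54] [608.2 168.6  52. ]
orange [504.6  38.8] 2534 [474  11  60  57] [443.8 280.8  20. ]
orange [550.  153.2] 2342 [523 126  54  57] [539.  279.7  20. ]
orange [305.8 185.8] 1360 [279 160  58  48] [474.5  97.2  20. ]
from [510.   86.6 151.3] yaw 2.634 q [ 0.4  0.3 -0.8  1.8  0.2  1.1  0.7]
n=3  0.006 0.004 0.715 -0.000 0.001 0.007
```

View pics/w5.png

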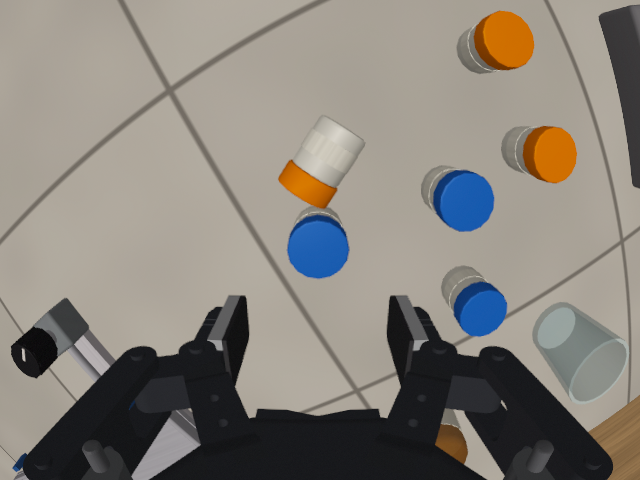

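The view shows the orange jar lying from (344,131) at the foot to (302,194) at the cap. Blue jar 2 is free on both finger sides, so I'll pick it first.

Request:
servo_tool --deltas "0.005 0.003 0.25 0 0 0;0.005 0.003 0.5 0 0 0;0.005 0.003 0.65 0 0 0;0.005 0.003 0.71 0 0 0;0.005 0.003 0.71 0 0 0"

```text
t: 27.03
position: [508.6, 86.8, 43.1]
ee_rot: [[-0.873, 0.488, -0.003], [0.488, 0.873, -0.0], [0.003, -0.002, -1.0]]
force: [0.5, 0.3, 0.7]
gripper_width: 59.1
gripper_force: 0.0
```

Request:
servo_tool --deltas "0 0 0 0 0 0;0 0 0 0 0 0;0 0 0 0 0 0;0 0 0 0 0 0" --hand 1

```text
t: 27.37
position: [510.7, 88.0, 46.5]
ee_rot: [[-0.873, 0.487, 0.004], [0.487, 0.873, -0.0], [-0.003, 0.002, -1.0]]
force: [-0.5, -1.1, 7.7]
gripper_width: 37.8
gripper_force: 60.5
```

Request:
servo_tool --deltas "0 0 -0.1 0 0 0;0 0 -0.3 0 0 0;0 0 -0.5 0 0 0;0 0 -0.75 0 0 0;0 0 -1 0 0 0;0 0 -1 0 0 0;0 0 -1 0 0 0"

```text
t: 27.95
position: [510.4, 88.3, 197.4]
ee_rot: [[-0.873, 0.487, 0.006], [0.487, 0.873, -0.001], [-0.005, 0.002, -1.0]]
force: [0.1, -0.2, -2.4]
gripper_width: 38.0
gripper_force: 60.4
```

```bash
python3 - <<'E'
from h import *
plan([(595,-231,200,2.63),(595,-231,163,2.63)],2.63)
class S(dict):pass
s={"position":[509.6,87.2,151.1],"ee_rot":down(2.634)}
for p in((344,131),(302,194),(325,116),(363,145),(279,180),(326,207)): print(p,atz("wrist",p,20,s))
jars(("blue","orange"))
E
```

```text
from [510.4  88.3 197.4] yaw 2.630 q [ 0.4  0.2 -0.8  1.8  0.1  1.2  0.7]
n=3  -0.510 -0.528 -0.004 0.004 0.010 0.005
n=3  -0.511 -0.527 -0.006 0.000 0.000 0.000
n=3  -0.511 -0.527 -0.006 0.000 0.000 0.000
n=1  0.000 0.000 0.247 0.000 0.000 0.000
(344, 131) [454.1 138.4  20. ]
(302, 194) [478.6  91.6  20. ]
(325, 116) [438.8 132.   20. ]
(363, 145) [468.8 145.3  20. ]
(279, 180) [462.   82.6  20. ]
(326, 207) [495.  101.8  20. ]
scene blue [404.6  32.9] 131
scene blue [528.5 186.9] 198
scene blue [612.7 169. ] 211
scene orange [469.4  94.8] 66
scene orange [440.  262.7] 158
scene orange [525.8 262.4] 177
side blue [612.6 170.6] 172
side blue [528.2 188.4] 181
side orange [459.8 110.3] 51
side orange [529.1 263.2] 220
side orange [444.3 263.5] 225
```

Request:
servo_tool --deltas "-0.25 -0.26 0 0 0 0;-0.51 -0.527 0 0 0 0;-0.51 -0.527 0 0 0 0;-0.51 -0.527 0 0 0 0"

```text
t: 28.38
position: [537.4, -25.6, 192.5]
ee_rot: [[-0.869, 0.494, -0.003], [0.494, 0.869, -0.002], [0.002, -0.003, -1.0]]
force: [0.4, -0.7, -0.9]
gripper_width: 38.3
gripper_force: 60.5
```

Request:
servo_tool --deltas "-0.51 -0.527 0 0 0 0;-0.51 -0.527 0 0 0 0;-0.51 -0.527 0 0 0 0"

```text
t: 28.63
position: [565.2, -128.7, 192.8]
ee_rot: [[-0.872, 0.489, -0.003], [0.489, 0.872, -0.001], [0.002, -0.002, -1.0]]
force: [0.3, -0.7, -1.3]
gripper_width: 38.2
gripper_force: 60.5
```

Request:
servo_tool --deltas "-0.25 -0.25 0 0 0 0;-0.45 -0.45 0 0 0 0;-0.51 -0.527 0 0 0 0;-0.51 -0.527 0 0 0 0;-0.51 -0.527 0 0 0 0"

```text
t: 29.05
position: [593.1, -232.4, 192.2]
ee_rot: [[-0.872, 0.49, -0.003], [0.49, 0.872, 0.001], [0.003, -0.0, -1.0]]
force: [-0.9, 1.0, -1.2]
gripper_width: 38.3
gripper_force: 60.5
```

```bash
python3 - <<'E'
from h import *
plan([(595,-231,164,2.63)],2.63)
E
```

```text
from [ 593.1 -232.4  192.2] yaw 2.630 q [ 0.7  0.5 -0.6  1.5  0.2  1.3  1.2]
n=1  -0.007 0.015 0.188 -0.001 -0.007 -0.000
```

Request:
servo_tool --deltas "-0.01 0.01 0.1 0 0 0;-0.01 0.01 0.18 0 0 0;-0.01 0.01 0.2 0 0 0;-0.01 0.01 0.2 0 0 0;-0.01 0.01 0.205 0 0 0"

```text
t: 29.47
position: [596.0, -229.6, 163.9]
ee_rot: [[-0.874, 0.486, -0.0], [0.486, 0.874, 0.0], [0.0, -0.0, -1.0]]
force: [0.9, 0.1, -0.4]
gripper_width: 38.4
gripper_force: 60.4
```

Request:
servo_tool --deltas "0 0 0.005 0 0 0;0 0 0.01 0 0 0;0 0 0.01 0 0 0"

```text
t: 29.72
position: [596.1, -230.3, 162.6]
ee_rot: [[-0.873, 0.487, 0.0], [0.487, 0.873, -0.0], [-0.0, -0.0, -1.0]]
force: [-0.8, 0.7, -0.5]
gripper_width: 38.3
gripper_force: 60.4
```

Request:
servo_tool --deltas "0 0 0.005 0 0 0;0 0 0.01 0 0 0;0 0 0.01 0 0 0"

```text
t: 29.97
position: [596.2, -230.4, 161.6]
ee_rot: [[-0.873, 0.487, 0.001], [0.487, 0.873, -0.0], [-0.001, -0.0, -1.0]]
force: [-1.3, 0.3, 4.2]
gripper_width: 38.8
gripper_force: 60.9
```

Request:
servo_tool --deltas "0 0 0.004 0 0 0;0 0 0.008 0 0 0;0 0 0.008 0 0 0"

```text
t: 30.22
position: [596.4, -230.5, 161.5]
ee_rot: [[-0.873, 0.487, 0.001], [0.487, 0.873, -0.001], [-0.002, -0.0, -1.0]]
force: [-5.6, 0.3, 12.6]
gripper_width: 38.3
gripper_force: 61.6
```

Request:
servo_tool --deltas "0 0 -0.008 0 0 0;0 0 -0.01 0 0 0"

```text
t: 30.38
position: [596.3, -230.3, 161.6]
ee_rot: [[-0.873, 0.487, 0.001], [0.487, 0.873, -0.0], [-0.001, 0.0, -1.0]]
force: [-1.2, 0.0, 3.3]
gripper_width: 38.0
gripper_force: 60.4
```

Request:
servo_tool --deltas "0 0 0 0 0 0;0 0 0 0 0 0;0 0 0 0 0 0;0 0 0 0 0 0" --hand -0.4

```text
t: 30.72
position: [596.0, -230.2, 160.9]
ee_rot: [[-0.873, 0.487, -0.0], [0.487, 0.873, 0.0], [0.0, -0.0, -1.0]]
force: [0.2, -1.1, 0.2]
gripper_width: 59.7
gripper_force: 0.0
```

Request:
servo_tool --deltas "0 0 -0.1 0 0 0;0 0 -0.3 0 0 0;0 0 -0.5 0 0 0;0 0 -0.5 0 0 0;0 0 -0.5 0 0 0"

```text
t: 31.13
position: [597.0, -230.4, 238.1]
ee_rot: [[-0.873, 0.487, 0.003], [0.487, 0.873, -0.001], [-0.004, 0.0, -1.0]]
force: [0.6, 1.4, -0.8]
gripper_width: 59.6
gripper_force: 0.0
```

```bash
cat >> h.py <<'E'
def tj():
    for n in("side","scene"):
        i=cams.get_image(n)
        for p,ar,bb in blobs(i,"blue",15):
            q=atz(n,p,162)
            if 500<q[0]<720 and -330<q[1]<-55: print("tray?",n,q[:2],ar)
E
python3 - <<'E'
from h import *
tj();jars(("blue","orange"))
s=r.observe();print(s["position"])
E
```

```text
tray? side [ 658.3 -223.4] 95
tray? side [ 595.  -229.1] 96
tray? scene [ 595.4 -231.6] 192
tray? scene [ 657.4 -225.4] 206
scene blue [528.6 187. ] 201
scene blue [612.7 169. ] 210
scene orange [469.2  94.6] 65
scene orange [440.1 262.6] 159
scene orange [525.9 262.4] 176
side blue [612.6 170.8] 174
side blue [528.1 188.1] 181
side orange [459.5 109.9] 49
side orange [529.1 263.4] 221
side orange [444.2 263. ] 220
[ 595.5 -230.2  234.8]
```

```bash
python3 - <<'E'
from h import *
plan([(612.7,170,140,None),(612.7,170,44,None)])
E
```

```text
from [ 595.5 -230.2  234.8] yaw 2.633 q [ 0.7  0.4 -0.6  1.4  0.2  1.4  1.2]
n=3  0.300 0.597 0.158 -0.001 -0.004 0.000
n=3  0.300 0.596 0.158 0.000 0.000 0.000
n=3  0.300 0.596 0.158 0.000 0.000 -0.000
n=3  0.300 0.596 0.158 0.000 0.000 0.000
n=3  0.000 0.000 0.640 0.000 0.000 0.000
```

Request:
servo_tool --deltas "0.3 0.6 0 0 0 0;0.3 0.6 0 0 0 0;0.3 0.6 0 0 0 0"

```text
t: 31.58
position: [600.5, -123.3, 235.5]
ee_rot: [[-0.876, 0.482, -0.001], [0.482, 0.876, 0.003], [0.002, 0.002, -1.0]]
force: [0.4, 1.1, -0.3]
gripper_width: 60.1
gripper_force: 0.0
```

Request:
servo_tool --deltas "0.3 0.6 0.15 0 0 0;0.3 0.6 0.15 0 0 0;0.3 0.6 0.15 0 0 0"

```text
t: 31.83
position: [604.0, -23.1, 212.0]
ee_rot: [[-0.876, 0.482, -0.002], [0.482, 0.876, 0.002], [0.003, 0.001, -1.0]]
force: [0.1, 1.2, 0.1]
gripper_width: 59.5
gripper_force: 0.0
```

Request:
servo_tool --deltas "0.3 0.6 0.15 0 0 0;0.3 0.6 0.15 0 0 0;0.3 0.6 0.15 0 0 0"

```text
t: 32.08
position: [608.0, 77.3, 189.3]
ee_rot: [[-0.876, 0.483, -0.003], [0.483, 0.876, 0.002], [0.003, 0.001, -1.0]]
force: [-0.5, 0.5, -0.1]
gripper_width: 59.6
gripper_force: 0.0
```

Request:
servo_tool --deltas "0.3 0.588 0.3 0 0 0;0.3 0.588 0.3 0 0 0;0.3 0.588 0.3 0 0 0;0.3 0.588 0.3 0 0 0;0.3 0.588 0.3 0 0 0"

```text
t: 32.5
position: [612.0, 172.0, 144.4]
ee_rot: [[-0.875, 0.484, -0.003], [0.484, 0.875, 0.0], [0.003, -0.001, -1.0]]
force: [0.6, -0.2, -0.1]
gripper_width: 59.6
gripper_force: 0.0
```

```bash
python3 - <<'E'
from h import *
s=r.observe();im=cams.get_image("wrist")
for p,a,b in blobs(im,"blue",300): print(p,a,b,atz("wrist",p,52,s))
plan([(613,170,44,None)]);jars()
E
```

```text
[604.6  66. ] 3475 [571  26  69  85] [589.9 418.   52. ]
[271.9 120.4] 3474 [239  88  67  66] [528.2 187.6  52. ]
[315.4 252.1] 3149 [284 220  63  65] [611.  170.6  52. ]
from [612.9 170.1 145.1] yaw 2.634 q [ 0.2  0.5 -0.7  1.5  0.3  1.2  0.5]
n=3  -0.002 0.000 0.674 -0.003 -0.002 0.000
scene blue [515.3 192.6] 33
scene blue [612.7 169. ] 210
side blue [612.6 170.7] 173
side blue [528.1 188.4] 182
```

Aligned. Grasp, lift and carry to about (619.6,-147).

Request:
servo_tool --deltas "0 0 0.25 0 0 0;0 0 0.5 0 0 0;0 0 0.62 0 0 0;0 0 0.67 0 0 0;0 0 0.67 0 0 0"

```text
t: 33.07
position: [612.9, 168.6, 44.3]
ee_rot: [[-0.872, 0.489, -0.002], [0.489, 0.872, -0.001], [0.001, -0.002, -1.0]]
force: [-0.2, -0.8, 0.7]
gripper_width: 59.9
gripper_force: 0.0
```

Request:
servo_tool --deltas "0 0 0 0 0 0;0 0 0 0 0 0;0 0 0 0 0 0;0 0 0 0 0 0" --hand 1

```text
t: 33.4
position: [614.8, 170.5, 48.0]
ee_rot: [[-0.873, 0.488, 0.004], [0.488, 0.873, 0.001], [-0.003, 0.002, -1.0]]
force: [-0.1, -0.6, 6.9]
gripper_width: 38.1
gripper_force: 60.6
```

Request:
servo_tool --deltas "0 0 -0.1 0 0 0;0 0 -0.3 0 0 0;0 0 -0.5 0 0 0;0 0 -0.75 0 0 0;0 0 -1 0 0 0;0 0 -1 0 0 0;0 0 -1 0 0 0"

```text
t: 33.98
position: [614.5, 171.0, 199.8]
ee_rot: [[-0.873, 0.487, 0.006], [0.487, 0.873, 0.001], [-0.004, 0.004, -1.0]]
force: [0.3, -0.1, -1.5]
gripper_width: 38.2
gripper_force: 60.3
```

```bash
python3 - <<'E'
from h import *
plan([(619.6,-147,194,2.633),(619.6,-147,163.5,None)],2.633)
E
```

```text
from [614.5 171.  199.8] yaw 2.633 q [ 0.2  0.5 -0.7  1.5  0.3  1.3  0.5]
n=3  -0.354 -0.612 0.012 0.008 0.009 0.000
n=3  -0.354 -0.612 0.013 0.000 0.000 0.000
n=3  -0.354 -0.612 0.013 0.000 0.000 0.000
n=1  0.000 0.000 0.203 0.000 0.000 0.000
```

Request:
servo_tool --deltas "-0.2 -0.3 0 0 0 0;-0.354 -0.612 0 0 0 0;-0.354 -0.612 0 0 0 0;-0.354 -0.612 0 0 0 0"

```text
t: 34.32
position: [615.0, 56.2, 194.6]
ee_rot: [[-0.869, 0.495, -0.002], [0.495, 0.869, -0.004], [-0.0, -0.004, -1.0]]
force: [0.6, -1.5, -0.8]
gripper_width: 38.5
gripper_force: 60.4
```

Request:
servo_tool --deltas "-0.354 -0.612 0 0 0 0;-0.354 -0.612 0 0 0 0;-0.354 -0.612 0 0 0 0"

```text
t: 34.57
position: [615.9, -47.2, 194.9]
ee_rot: [[-0.872, 0.49, -0.002], [0.49, 0.872, -0.002], [0.0, -0.003, -1.0]]
force: [0.4, -1.4, -0.4]
gripper_width: 38.4
gripper_force: 60.5
```

Request:
servo_tool --deltas "-0.2 -0.3 0 0 0 0;-0.33 -0.55 0 0 0 0;-0.354 -0.612 0 0 0 0;-0.354 -0.612 0 0 0 0;-0.354 -0.612 0 0 0 0"

```text
t: 34.98
position: [617.5, -149.6, 194.8]
ee_rot: [[-0.872, 0.49, -0.002], [0.49, 0.872, 0.0], [0.002, -0.001, -1.0]]
force: [0.3, 0.3, 0.3]
gripper_width: 38.2
gripper_force: 60.5
```

```bash
python3 - <<'E'
from h import *
plan([(619.6,-147,165,2.633)],2.633);tj()
E
```

```text
from [ 617.5 -149.6  194.8] yaw 2.633 q [ 0.6  0.5 -0.6  1.5  0.3  1.3  1.1]
n=1  -0.004 0.022 0.199 -0.001 -0.003 -0.007
tray? side [ 624.5 -220.6] 84
tray? side [ 667.8 -220. ] 34
tray? side [ 592.9 -229.6] 81
tray? scene [ 594.9 -231.9] 199
tray? scene [ 604.5 -173.9] 68
tray? scene [ 657.3 -225.2] 208
```

Request:
servo_tool --deltas "0 0 0.1 0 0 0;0 0 0.18 0 0 0;0 0 0.2 0 0 0;0 0 0.2 0 0 0;0 0 0.2 0 0 0"

```text
t: 35.5
position: [618.3, -147.2, 165.7]
ee_rot: [[-0.874, 0.486, -0.0], [0.486, 0.874, 0.0], [0.0, 0.0, -1.0]]
force: [0.0, -0.5, -0.0]
gripper_width: 37.9
gripper_force: 60.5
```

Request:
servo_tool --deltas "0 0 0.005 0 0 0;0 0 0.01 0 0 0;0 0 0.01 0 0 0"

```text
t: 35.75
position: [618.5, -147.9, 164.5]
ee_rot: [[-0.873, 0.487, 0.0], [0.487, 0.873, -0.0], [-0.001, 0.0, -1.0]]
force: [-0.3, -0.0, -0.4]
gripper_width: 38.4
gripper_force: 60.5
```

Request:
servo_tool --deltas "0 0 0.005 0 0 0;0 0 0.01 0 0 0;0 0 0.01 0 0 0"

```text
t: 36.0
position: [618.4, -147.9, 163.0]
ee_rot: [[-0.873, 0.487, 0.0], [0.487, 0.873, -0.0], [-0.001, 0.0, -1.0]]
force: [-0.5, -0.4, 2.2]
gripper_width: 38.3
gripper_force: 60.8
```

Request:
servo_tool --deltas "0 0 0.003 0 0 0;0 0 0.006 0 0 0;0 0 0.006 0 0 0"

```text
t: 36.25
position: [618.5, -147.9, 163.0]
ee_rot: [[-0.873, 0.487, 0.001], [0.487, 0.873, -0.001], [-0.001, -0.0, -1.0]]
force: [-3.7, 1.0, 7.8]
gripper_width: 38.2
gripper_force: 61.1
```

Contact. Release, rise and go to B4.

Request:
servo_tool --deltas "0 0 -0.005 0 0 0;0 0 -0.006 0 0 0"

```text
t: 36.42
position: [618.4, -147.9, 163.0]
ee_rot: [[-0.873, 0.487, 0.0], [0.487, 0.873, -0.0], [-0.001, 0.0, -1.0]]
force: [-0.9, -0.8, 2.2]
gripper_width: 38.5
gripper_force: 60.7
```

Request:
servo_tool --deltas "0 0 0 0 0 0;0 0 0 0 0 0;0 0 0 0 0 0;0 0 0 0 0 0" --hand -0.4

```text
t: 36.75
position: [618.2, -147.9, 162.5]
ee_rot: [[-0.873, 0.487, -0.0], [0.487, 0.873, 0.0], [0.0, -0.0, -1.0]]
force: [-0.5, 0.3, -0.9]
gripper_width: 59.9
gripper_force: 0.0
```

Request:
servo_tool --deltas "0 0 -0.1 0 0 0;0 0 -0.3 0 0 0;0 0 -0.5 0 0 0;0 0 -0.5 0 0 0;0 0 -0.5 0 0 0"

```text
t: 37.17
position: [619.2, -147.8, 239.6]
ee_rot: [[-0.873, 0.487, 0.003], [0.487, 0.873, -0.001], [-0.003, 0.001, -1.0]]
force: [-0.6, 0.4, -0.7]
gripper_width: 59.9
gripper_force: 0.0
```

```bash
python3 - <<'E'
from h import *
tj();jars(("blue","orange"))
plan([(528.3,187.8,140,1.7),(528.3,187.8,44,None)])
E
```

```text
tray? side [ 658.5 -223.7] 96
tray? side [ 595.4 -229.8] 94
tray? side [ 617.5 -147.6] 114
tray? scene [ 595.1 -231.9] 197
tray? scene [ 657.3 -225.4] 205
tray? scene [ 617.3 -148.6] 196
scene blue [528.5 186.9] 200
scene orange [469.7  95.1] 68
scene orange [440.2 262.7] 158
scene orange [525.9 262.3] 175
side blue [528.2 188.4] 181
side orange [459.2 109.3] 50
side orange [529.  263.2] 219
side orange [444.1 263.3] 225
from [ 617.8 -147.9  236.3] yaw 2.633 q [ 0.6  0.4 -0.6  1.4  0.2  1.4  1.1]
n=3  0.402 0.416 0.161 -0.002 -0.004 0.466
n=3  0.488 0.312 0.161 0.000 0.000 0.466
n=3  0.547 0.190 0.161 0.000 0.000 0.466
n=3  0.576 0.059 0.161 0.000 0.000 0.466
n=3  0.000 0.000 0.640 0.000 0.000 0.000
```

```bash
python3 - <<'E'
from h import *
plan([(528.3,187.7,145,2.633)])
E
```

```text
from [ 617.8 -147.9  236.3] yaw 2.633 q [ 0.6  0.4 -0.6  1.4  0.2  1.4  1.1]
n=3  0.402 0.416 0.153 -0.001 -0.004 -0.000
n=3  0.403 0.416 0.152 0.000 0.000 -0.000
n=3  0.403 0.416 0.152 0.000 0.000 -0.000
n=3  0.403 0.416 0.152 0.000 0.000 -0.000
```

Request:
servo_tool --deltas "0.403 0.416 0 0 0 0;0.403 0.416 0 0 0 0;0.403 0.416 0 0 0 0"

```text
t: 37.62
position: [594.3, -55.0, 237.4]
ee_rot: [[-0.878, 0.479, -0.001], [0.479, 0.878, 0.004], [0.003, 0.003, -1.0]]
force: [0.3, 1.2, 0.3]
gripper_width: 59.5
gripper_force: 0.0
```

Request:
servo_tool --deltas "0.403 0.416 0.15 0 0 0;0.403 0.416 0.15 0 0 0;0.403 0.416 0.15 0 0 0"

```text
t: 37.87
position: [570.7, 27.8, 213.4]
ee_rot: [[-0.878, 0.48, -0.003], [0.479, 0.878, 0.003], [0.004, 0.001, -1.0]]
force: [0.1, 0.5, 0.4]
gripper_width: 60.0
gripper_force: 0.0
```

Request:
servo_tool --deltas "0.403 0.416 0.15 0 0 0;0.403 0.416 0.15 0 0 0;0.403 0.416 0.15 0 0 0"

```text
t: 38.12
position: [547.7, 111.3, 190.9]
ee_rot: [[-0.878, 0.479, -0.003], [0.479, 0.878, 0.003], [0.004, 0.001, -1.0]]
force: [-0.7, 1.8, -0.4]
gripper_width: 59.5
gripper_force: 0.0
```

Request:
servo_tool --deltas "0.403 0.416 0.3 0 0 0;0.403 0.416 0.3 0 0 0;0.403 0.416 0.3 0 0 0;0.403 0.416 0.3 0 0 0;0.403 0.416 0.3 0 0 0"

```text
t: 38.53
position: [528.1, 188.3, 146.9]
ee_rot: [[-0.874, 0.485, -0.002], [0.485, 0.874, -0.0], [0.001, -0.001, -1.0]]
force: [0.2, -0.5, 0.1]
gripper_width: 59.9
gripper_force: 0.0
```

```bash
python3 - <<'E'
from h import *
s=r.observe();im=cams.get_image("wrist")
for p,a,b in blobs(im,"blue",300)+blobs(im,"orange",300): print(p,a,b,atz("wrist",p,52,s))
plan([(528.5,187.8,44,None)]);jars()
E
```

```text
[616.1 177.8] 2614 [593 136  47  85] [588.4 414.   52. ]
[317.1 249. ] 3082 [287 218  61  63] [526.7 188.3  52. ]
[ 44.3 415.7] 336 [ 30 403  30  25] [ 553.3 -162.5   52. ]
[361.2  72.2] 3407 [328  40  67  65] [444.3 263.3  52. ]
[423.  194.9] 3174 [391 164  64  64] [527.6 262.6  52. ]
[152.4 223.6] 1027 [131 197  50  44] [459.1 101.8  52. ]
from [528.9 187.1 147.4] yaw 2.633 q [ 0.2  0.4 -0.8  1.7  0.3  1.2  0.4]
n=3  0.005 0.003 0.689 -0.002 -0.000 0.000
scene blue [528.5 187. ] 200
side blue [528.2 188.2] 180
```

Request:
servo_tool --deltas "0.005 0.003 0.25 0 0 0;0.005 0.003 0.5 0 0 0;0.005 0.003 0.63 0 0 0;0.005 0.003 0.69 0 0 0;0.005 0.003 0.69 0 0 0"

```text
t: 39.1
position: [527.9, 187.3, 42.7]
ee_rot: [[-0.873, 0.488, -0.003], [0.488, 0.873, -0.001], [0.002, -0.002, -1.0]]
force: [0.3, -0.8, -0.3]
gripper_width: 59.9
gripper_force: 0.0
```

Request:
servo_tool --deltas "0 0 0 0 0 0;0 0 0 0 0 0;0 0 0 0 0 0;0 0 0 0 0 0" --hand 1

```text
t: 39.43
position: [529.8, 188.9, 46.2]
ee_rot: [[-0.873, 0.487, 0.003], [0.488, 0.873, 0.0], [-0.003, 0.002, -1.0]]
force: [-0.6, -0.5, 6.7]
gripper_width: 38.5
gripper_force: 60.4
```

Request:
servo_tool --deltas "0 0 -0.1 0 0 0;0 0 -0.3 0 0 0;0 0 -0.5 0 0 0;0 0 -0.75 0 0 0;0 0 -1 0 0 0;0 0 -1 0 0 0;0 0 -1 0 0 0"

```text
t: 40.02
position: [529.5, 189.2, 197.1]
ee_rot: [[-0.873, 0.487, 0.005], [0.487, 0.873, 0.001], [-0.004, 0.003, -1.0]]
force: [-0.5, -0.3, -1.7]
gripper_width: 38.1
gripper_force: 60.4
```

```bash
python3 - <<'E'
from h import *
plan([(610.6,-73,195,2.633)],2.633);jars(("orange",))
E
```

```text
from [529.5 189.2 197.1] yaw 2.633 q [ 0.2  0.3 -0.8  1.7  0.2  1.2  0.5]
n=3  -0.441 -0.421 0.005 0.007 0.009 -0.001
n=3  -0.441 -0.421 0.005 0.000 0.000 0.000
n=3  -0.441 -0.421 0.005 0.000 0.000 0.000
scene orange [469.5  94.8] 67
scene orange [440.1 262.8] 157
scene orange [525.9 262.3] 175
side orange [459.6 110.7] 49
side orange [529.3 263.9] 222
side orange [444.2 263.3] 224
```

Request:
servo_tool --deltas "-0.2 -0.2 0 0 0 0;-0.441 -0.421 0 0 0 0;-0.441 -0.421 0 0 0 0;-0.441 -0.421 0 0 0 0"

```text
t: 40.45
position: [555.7, 96.4, 192.2]
ee_rot: [[-0.87, 0.493, -0.003], [0.493, 0.87, -0.002], [0.001, -0.003, -1.0]]
force: [1.0, 0.4, -0.8]
gripper_width: 38.3
gripper_force: 60.6
```

Request:
servo_tool --deltas "-0.441 -0.421 0 0 0 0;-0.441 -0.421 0 0 0 0;-0.441 -0.421 0 0 0 0"

```text
t: 40.7
position: [583.1, 6.5, 192.4]
ee_rot: [[-0.87, 0.493, -0.002], [0.493, 0.87, -0.003], [0.0, -0.004, -1.0]]
force: [-0.4, -2.1, -1.7]
gripper_width: 38.3
gripper_force: 60.6
```

Request:
servo_tool --deltas "-0.25 -0.24 0 0 0 0;-0.41 -0.39 0 0 0 0;-0.441 -0.421 0 0 0 0;-0.441 -0.421 0 0 0 0;-0.441 -0.421 0 0 0 0"

```text
t: 41.12
position: [608.8, -73.1, 192.8]
ee_rot: [[-0.873, 0.488, -0.002], [0.488, 0.873, 0.001], [0.002, -0.0, -1.0]]
force: [-0.5, 0.8, -1.3]
gripper_width: 38.7
gripper_force: 60.6
```

Request:
servo_tool --deltas "0 0 0.1 0 0 0;0 0 0.17 0 0 0;0 0 0.19 0 0 0;0 0 0.19 0 0 0;0 0 0.19 0 0 0"

```text
t: 41.53
position: [609.2, -72.7, 165.7]
ee_rot: [[-0.874, 0.486, -0.0], [0.486, 0.874, 0.0], [0.0, -0.0, -1.0]]
force: [0.3, -0.0, -1.1]
gripper_width: 38.2
gripper_force: 60.6
```

Request:
servo_tool --deltas "0 0 0.005 0 0 0;0 0 0.01 0 0 0;0 0 0.01 0 0 0"

```text
t: 41.78
position: [609.4, -73.4, 164.5]
ee_rot: [[-0.873, 0.487, 0.0], [0.487, 0.873, -0.0], [-0.001, 0.0, -1.0]]
force: [0.4, -0.5, -1.4]
gripper_width: 38.2
gripper_force: 60.6
```

Contact is expected near 161.3.

Request:
servo_tool --deltas "0 0 0.008 0 0 0;0 0 0.015 0 0 0;0 0 0.015 0 0 0"

```text
t: 42.03
position: [609.2, -73.5, 161.7]
ee_rot: [[-0.873, 0.487, -0.0], [0.487, 0.873, -0.0], [0.0, -0.0, -1.0]]
force: [-0.4, 0.3, -1.2]
gripper_width: 38.1
gripper_force: 60.6
```

Request:
servo_tool --deltas "0 0 0.004 0 0 0;0 0 0.008 0 0 0;0 0 0.008 0 0 0"

```text
t: 42.28
position: [609.4, -73.5, 161.2]
ee_rot: [[-0.873, 0.487, 0.0], [0.487, 0.873, -0.0], [-0.0, -0.0, -1.0]]
force: [-2.4, 0.7, 3.4]
gripper_width: 38.1
gripper_force: 60.8
```

Request:
servo_tool --deltas "0 0 0 0 0 0;0 0 0 0 0 0;0 0 0 0 0 0;0 0 0 0 0 0" --hand -0.4

```text
t: 42.62
position: [609.3, -73.5, 160.6]
ee_rot: [[-0.873, 0.487, 0.0], [0.487, 0.873, -0.0], [-0.0, 0.0, -1.0]]
force: [0.4, -0.3, -0.2]
gripper_width: 59.7
gripper_force: 0.0
```

Request:
servo_tool --deltas "0 0 -0.1 0 0 0;0 0 -0.3 0 0 0;0 0 -0.5 0 0 0;0 0 -0.5 0 0 0;0 0 -0.5 0 0 0"

```text
t: 43.03
position: [610.2, -73.3, 237.6]
ee_rot: [[-0.873, 0.487, 0.003], [0.487, 0.873, -0.001], [-0.003, 0.001, -1.0]]
force: [-0.8, 0.0, -0.3]
gripper_width: 59.8
gripper_force: 0.0
```

```bash
python3 - <<'E'
from h import *
tj()
plan([(450,106,175,2.055)])
E
```

```text
tray? side [ 650.5 -224.9] 50
tray? side [ 595.4 -229.3] 96
tray? side [ 617.4 -148.1] 114
tray? side [609.2 -74.2] 127
tray? scene [ 594.9 -231.9] 196
tray? scene [ 657.4 -225.3] 208
tray? scene [ 616.3 -149. ] 207
tray? scene [609.6 -74.3] 199
from [609.  -73.5 235. ] yaw 2.633 q [ 0.6  0.4 -0.7  1.5  0.2  1.4  0.9]
n=3  0.754 0.264 0.200 -0.001 -0.001 0.578
n=3  0.799 0.038 0.200 0.000 0.000 0.578
```

All four blue jars stand on the tray. Now the fallen orange jar.

Request:
servo_tool --deltas "0.4 0.13 0.05 0 0 0.3;0.754 0.264 0.2 0 0 0.578;0.754 0.264 0.2 0 0 0.578;0.754 0.264 0.2 0 0 0.578" --hand -0.6

```text
t: 43.47
position: [523.8, 22.4, 202.1]
ee_rot: [[-0.702, 0.712, -0.007], [0.712, 0.702, 0.001], [0.005, -0.005, -1.0]]
force: [0.6, 1.1, 0.4]
gripper_width: 68.6
gripper_force: 0.0
```

Request:
servo_tool --deltas "0.8 0.038 0.2 0 0 0.578;0.8 0.038 0.2 0 0 0.578;0.8 0.038 0.2 0 0 0.578;0.8 0.038 0.2 0 0 0.578;0.8 0.038 0.2 0 0 0.578;0.8 0.038 0.2 0 0 0.578"

```text
t: 43.97
position: [450.2, 105.5, 175.3]
ee_rot: [[-0.466, 0.885, -0.001], [0.885, 0.466, -0.001], [-0.0, -0.001, -1.0]]
force: [1.2, 0.1, 0.2]
gripper_width: 68.0
gripper_force: 0.0
```

```bash
python3 - <<'E'
from h import *
s=r.observe();im=cams.get_image("wrist");print(s["position"])
cv2.imwrite("pics/w6.png",im)
for p,a,b in blobs(im,"orange",300): print(p,a,b,atz("wrist",p,20,s))
for q in spotter.outline_of("wrist","orange1_mid")[:5]:
    m=q["mask"].astype(np.uint8);ys,xs=np.nonzero(m);R=cv2.minAreaRect(np.column_stack([xs,ys]).astype(np.float32))
    print(round(q["confidence"],2),q["extent"],R,[atz("wrist",p,20,s)[:2] for p in cv2.boxPoints(R)])
E
```

```text
[450.2 105.5 175.3]
[418.6  35. ] 2505 [389   8  60  54] [447.4 273.8  20. ]
[513.5 101. ] 2207 [487  75  53  53] [541.2 273.   20. ]
[316.4 250.3] 989 [292 235  50  28] [458.9  85.9  20. ]
```

View pics/w6.png

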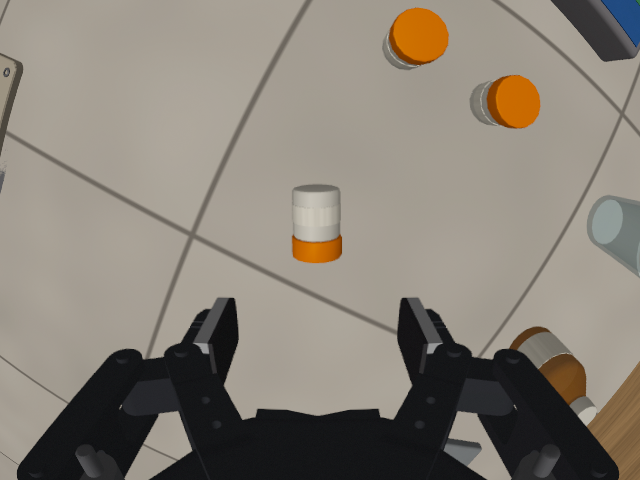

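The jar lies aligned with the tool's x axis, from (316,188) at the foot to (317,260) at the cap end, centred between the fingers.

```bash
python3 - <<'E'
from h import *
s=r.observe();c=[]
for p in((316,190),(317,258)): c.append(atz("wrist",p,22,s));print(c[-1])
m=(c[0]+c[1])/2;print(m,np.linalg.norm(c[0]-c[1]))
plan([(m[0],m[1],26,2.055)],2.055)
E
```

```text
[436.4 129.   22. ]
[462.7  80.5  22. ]
[449.5 104.7  22. ] 55.12225131073447
from [450.7 105.1 175.5] yaw 2.055 q [ 0.4  0.1 -0.7  1.9  0.1  1.1  0.1]
n=2  0.001 -0.004 0.498 -0.000 -0.001 -0.003
n=2  0.001 -0.004 0.498 0.000 0.000 0.000
```

Request:
servo_tool --deltas "0 -0.005 0.25 0 0 0;0 -0.005 0.5 0 0 0;0 -0.005 0.75 0 0 0;0 -0.005 0.92 0 0 0;0 -0.005 0.99 0 0 0;0 -0.005 0.99 0 0 0"

```text
t: 44.57
position: [448.4, 104.9, 25.2]
ee_rot: [[-0.465, 0.886, -0.004], [0.886, 0.465, 0.0], [0.002, -0.004, -1.0]]
force: [-0.3, -0.9, 0.2]
gripper_width: 68.1
gripper_force: 0.0
```

Request:
servo_tool --deltas "0 0 0 0 0 0;0 0 0 0 0 0;0 0 0 0 0 0;0 0 0 0 0 0" --hand 1

```text
t: 44.9
position: [451.1, 105.9, 29.3]
ee_rot: [[-0.465, 0.885, 0.004], [0.885, 0.465, -0.0], [-0.002, 0.003, -1.0]]
force: [-0.4, -1.0, 5.8]
gripper_width: 38.0
gripper_force: 59.6
```

Request:
servo_tool --deltas "0 0 -0.1 0 0 0;0 0 -0.2 0 0 0;0 0 -0.3 0 0 0;0 0 -0.3 0 0 0"

```text
t: 45.23
position: [451.8, 106.2, 76.0]
ee_rot: [[-0.465, 0.885, 0.006], [0.885, 0.465, 0.0], [-0.003, 0.006, -1.0]]
force: [0.9, 0.8, -0.5]
gripper_width: 37.7
gripper_force: 60.6
```

Request:
servo_tool --deltas "0 0 0 0 0 -0.86;0 0 0 0 0 -0.86;0 0 0 0 0 -0.86;0 0 0 0 0 -0.86"

```text
t: 45.57
position: [450.0, 105.6, 72.9]
ee_rot: [[-0.796, 0.605, 0.002], [0.605, 0.796, -0.0], [-0.002, 0.001, -1.0]]
force: [-0.5, -0.2, -0.9]
gripper_width: 37.7
gripper_force: 60.5
```

Request:
servo_tool --deltas "0 0 0 0 0 -0.86;0 0 0 0 0 -0.86;0 0 0 0 0 -0.86;0 0 0 0 0 -0.86"

```text
t: 45.9
position: [449.9, 105.6, 72.8]
ee_rot: [[-0.976, 0.218, 0.002], [0.218, 0.976, -0.0], [-0.002, -0.0, -1.0]]
force: [-0.6, 0.3, 0.3]
gripper_width: 38.2
gripper_force: 60.4
```

Request:
servo_tool --deltas "0 0 0 0 0 -0.86;0 0 0 0 0 -0.86;0 0 0 0 0 -0.86;0 0 0 0 0 -0.86;0 0 0 0 0 -0.86"

```text
t: 46.32
position: [449.9, 105.5, 72.7]
ee_rot: [[-0.979, -0.204, 0.001], [-0.204, 0.979, -0.0], [-0.001, -0.001, -1.0]]
force: [0.0, 0.3, -1.4]
gripper_width: 37.9
gripper_force: 60.4
```

```bash
python3 - <<'E'
from h import *
chk_=r.observe();print(np.round(chk_["qpos"],2).tolist(),chk_["position"]);jars(("orange",))
E
```

```text
[0.52, 0.29, -0.92, 2.03, 0.29, 0.95, 1.22] [449.9 105.5  72.7]
scene orange [444.3 101.1] 71
scene orange [440.1 262.8] 157
scene orange [525.9 262.3] 175
side orange [470.   82.6] 84
side orange [529.  263.8] 218
side orange [444.  263.5] 225
```

Request:
servo_tool --deltas "-0.3 0 -0.15 0 0 0;-0.62 0 -0.3 0 0 0;-0.62 0 -0.3 0 0 0;-0.62 0 -0.3 0 0 0"

```text
t: 46.75
position: [544.9, 125.5, 119.5]
ee_rot: [[-0.98, -0.198, 0.005], [-0.198, 0.98, 0.002], [-0.005, 0.001, -1.0]]
force: [-0.5, -0.2, -0.7]
gripper_width: 37.7
gripper_force: 60.5
```

Request:
servo_tool --deltas "0 0 0 0 -0.3 0;0 0 0 0 -0.6 0;0 0 0 0 -0.8 0;0 0 0 0 -0.8 0;0 0 0 0 -0.8 0"

```text
t: 47.17
position: [538.1, 123.1, 116.0]
ee_rot: [[-0.903, -0.2, 0.381], [-0.185, 0.98, 0.075], [-0.389, -0.003, -0.921]]
force: [0.7, -1.1, -0.3]
gripper_width: 38.1
gripper_force: 60.6
```

```bash
python3 - <<'E'
from h import *
s=r.observe();print(np.round(s["qpos"],2).tolist(),s["position"])
E
```

```text
[0.57, 0.15, -0.95, 2.1, 0.33, 0.58, 1.18] [538.1 123.1 116. ]
```

Request:
servo_tool --deltas "0 0 0 0 0.3 0;0 0 0 0 0.6 0;0 0 0 0 0.8 0;0 0 0 0 0.8 0;0 0 0 0 0.8 0;0 0 0 0 0.8 0"

```text
t: 47.67
position: [540.8, 125.2, 116.8]
ee_rot: [[-0.98, -0.201, -0.0], [-0.201, 0.98, 0.001], [0.0, 0.001, -1.0]]
force: [-1.0, 1.0, -0.2]
gripper_width: 38.0
gripper_force: 60.6
```

```bash
python3 - <<'E'
from h import *
plan([(585,133,116,-2.937),(585,133,33,None)])
E
```

```text
from [540.8 125.2 116.8] yaw -2.939 q [ 0.4  0.4 -0.9  1.8  0.4  1.1  1.2]
n=2  -0.299 -0.008 0.006 0.003 -0.000 -0.004
n=2  0.000 0.000 0.553 0.000 0.000 0.000
```

Request:
servo_tool --deltas "-0.2 0 0 0 0 0;-0.3 0 0 0 0 0;-0.3 0 0.2 0 0 0;-0.3 0 0.4 0 0 0;-0.3 0 0.55 0 0 0;-0.3 0 0.55 0 0 0;-0.3 0 0.55 0 0 0"

```text
t: 48.25
position: [583.9, 133.5, 34.9]
ee_rot: [[-0.979, -0.202, -0.001], [-0.202, 0.979, -0.0], [0.001, -0.0, -1.0]]
force: [0.7, 0.4, 0.1]
gripper_width: 37.7
gripper_force: 60.9
```

Request:
servo_tool --deltas "0 0 0.01 0 0 0;0 0 0.015 0 0 0;0 0 0.015 0 0 0"

```text
t: 48.5
position: [585.3, 133.6, 33.8]
ee_rot: [[-0.979, -0.202, 0.002], [-0.202, 0.979, -0.0], [-0.002, -0.0, -1.0]]
force: [-0.3, -0.0, -0.3]
gripper_width: 38.0
gripper_force: 60.9
```

Request:
servo_tool --deltas "0 0 0.01 0 0 0;0 0 0.02 0 0 0;0 0 0.025 0 0 0;0 0 0.025 0 0 0"

```text
t: 48.83
position: [584.8, 133.6, 29.3]
ee_rot: [[-0.979, -0.202, 0.0], [-0.202, 0.979, -0.0], [-0.0, -0.0, -1.0]]
force: [-2.1, -1.1, 5.6]
gripper_width: 38.0
gripper_force: 61.5
```

Request:
servo_tool --deltas "0 0 0.005 0 0 0;0 0 0.01 0 0 0;0 0 0.01 0 0 0"

```text
t: 49.08
position: [584.9, 133.6, 29.2]
ee_rot: [[-0.979, -0.202, 0.001], [-0.202, 0.979, -0.001], [-0.0, -0.001, -1.0]]
force: [-8.7, -4.0, 21.3]
gripper_width: 38.2
gripper_force: 63.2
```

Request:
servo_tool --deltas "0 0 -0.01 0 0 0;0 0 -0.013 0 0 0"

```text
t: 49.25
position: [584.8, 133.7, 29.6]
ee_rot: [[-0.979, -0.202, 0.001], [-0.202, 0.979, -0.0], [-0.001, -0.0, -1.0]]
force: [-0.0, 0.2, -1.0]
gripper_width: 37.8
gripper_force: 60.9
```

Request:
servo_tool --deltas "0 0 0 0 0 0;0 0 0 0 0 0;0 0 0 0 0 0;0 0 0 0 0 0" --hand -0.4

```text
t: 49.58
position: [584.5, 133.6, 29.0]
ee_rot: [[-0.979, -0.202, -0.0], [-0.202, 0.979, -0.0], [0.0, -0.0, -1.0]]
force: [-0.6, -0.1, -0.0]
gripper_width: 59.7
gripper_force: 0.0
```

Request:
servo_tool --deltas "0 0 0 0 0.2 0;0 0 0 0 0.45 0;0 0 0 0 0.7 0;0 0 0 0 0.7 0"

```text
t: 49.92
position: [584.8, 133.3, 26.1]
ee_rot: [[-0.916, -0.2, -0.347], [-0.188, 0.98, -0.07], [0.354, 0.001, -0.935]]
force: [0.4, -0.1, -1.4]
gripper_width: 59.6
gripper_force: 0.0
```

Request:
servo_tool --deltas "0 0 0 0 0.2 0;0 0 0 0 0.45 0;0 0 0 0 0.7 0;0 0 0 0 0.7 0;0 0 0 0 0.7 0"

```text
t: 50.33
position: [584.1, 134.3, 26.2]
ee_rot: [[-0.749, -0.202, -0.631], [-0.155, 0.979, -0.13], [0.645, 0.001, -0.765]]
force: [-0.2, 0.0, 0.3]
gripper_width: 60.1
gripper_force: 0.0
```

```bash
python3 - <<'E'
from h import *
s=r.observe();print(np.round(s["qpos"],2).tolist(),s["position"],s["force"]);print(np.round(s["ee_rot"],3))
jars(("orange",))
E
```

```text
[0.06, 1.09, -0.67, 1.04, 0.4, 1.86, 1.23] [584.1 134.3  26.2] [-0.2  0.   0.3]
[[-0.7 -0.2 -0.6]
 [-0.2  1.  -0.1]
 [ 0.6  0.  -0.8]]
scene orange [440.  262.7] 158
scene orange [525.9 262.4] 176
side orange [529.  263.7] 217
side orange [444.4 263.7] 227
```

Request:
servo_tool --deltas "0 0 0 0 0 0;0 0 0 0 0 0;0 0 0 0 0 0;0 0 0 0 0 0;0 0 0 0 0 0" --hand 1

```text
t: 50.85
position: [585.4, 133.3, 31.6]
ee_rot: [[-0.752, -0.201, -0.628], [-0.154, 0.98, -0.13], [0.641, -0.001, -0.767]]
force: [2.3, -0.6, 8.3]
gripper_width: 37.8
gripper_force: 60.2
```

Request:
servo_tool --deltas "0.06 0 -0.08 0 0 0;0.2 0 -0.23 0 0 0;0.34 0 -0.4 0 0 0;0.387 0 -0.459 0 0 0;0.387 0 -0.459 0 0 0;0.387 0 -0.459 0 0 0"

```text
t: 51.35
position: [584.9, 133.6, 120.5]
ee_rot: [[-0.751, -0.202, -0.629], [-0.154, 0.979, -0.13], [0.642, -0.001, -0.767]]
force: [0.1, 0.3, -1.5]
gripper_width: 38.0
gripper_force: 60.2
```

Request:
servo_tool --deltas "0 0 0 0 -0.25 0;0 0 0 0 -0.5 0;0 0 0 0 -0.785 0;0 0 0 0 -0.785 0"

```text
t: 51.68
position: [582.4, 133.6, 119.2]
ee_rot: [[-0.935, -0.204, -0.291], [-0.195, 0.979, -0.062], [0.297, -0.001, -0.955]]
force: [-1.5, -0.9, 0.0]
gripper_width: 38.0
gripper_force: 60.3
```

Request:
servo_tool --deltas "0 0 0 0 -0.25 0;0 0 0 0 -0.5 0;0 0 0 0 -0.785 0;0 0 0 0 -0.785 0"

```text
t: 52.02
position: [581.1, 132.9, 117.3]
ee_rot: [[-0.975, -0.203, 0.084], [-0.203, 0.979, 0.016], [-0.086, -0.002, -0.996]]
force: [-0.5, -1.2, -0.4]
gripper_width: 37.6
gripper_force: 60.4
```

Request:
servo_tool --deltas "0 0 0 0 -0.25 0;0 0 0 0 -0.5 0;0 0 0 0 -0.785 0;0 0 0 0 -0.785 0"

```text
t: 52.35
position: [581.0, 132.5, 116.0]
ee_rot: [[-0.87, -0.202, 0.449], [-0.18, 0.979, 0.092], [-0.459, -0.001, -0.889]]
force: [-0.5, -0.9, -1.6]
gripper_width: 37.8
gripper_force: 60.4
```

```bash
python3 - <<'E'
from h import *
s=r.observe();print(np.round(s["qpos"],2).tolist(),s["position"],s["force"],s["gripper_width"]);print(np.round(s["ee_rot"],3).tolist())
jars(("orange",))
E
```

```text
[0.48, 0.22, -0.87, 2.06, 0.48, 0.5, 1.07] [581.  132.5 116. ] [-0.5 -0.9 -1.6] 37.801193324169795
[[-0.87, -0.202, 0.449], [-0.18, 0.979, 0.092], [-0.459, -0.001, -0.889]]
scene orange [440.1 262.8] 157
scene orange [548.  114.8] 215
scene orange [525.9 262.2] 176
side orange [630.8  16.3] 157
side orange [529.  263.6] 216
side orange [444.4 263.4] 225
```

Request:
servo_tool --deltas "0 0 0 0 -0.25 0;0 0 0 0 -0.5 0;0 0 0 0 -0.785 0;0 0 0 0 -0.785 0;0 0 0 0 -0.785 0;0 0 0 0 -0.785 0"

```text
t: 52.95
position: [596.3, 117.6, 122.2]
ee_rot: [[-0.702, -0.156, 0.695], [-0.143, 0.987, 0.077], [-0.698, -0.045, -0.715]]
force: [-0.6, -1.2, -0.7]
gripper_width: 37.5
gripper_force: 60.4
```

```bash
python3 - <<'E'
from h import *
s=r.observe();print(np.round(s["qpos"],2).tolist(),s["position"],s["force"],s["gripper_width"]);R=np.array(s["ee_rot"]);print(R)
# jar axis in tool: at grasp u=(0.979,0.202,0) with tilt R0
R0=np.array([[-.751,-.202,-.629],[-.154,.979,-.13],[.642,-.001,-.767]]);u=R@R0.T@np.array([.979,.202,0]);print("jar axis",np.round(u,3),"lean",math.acos(u[2]))
d=R.T@np.array([0,0,-1]);print("down in tool",np.round(d,3));jars(("orange",))
E
```

```text
[0.28, 0.13, -0.65, 2.26, 1.51, 0.24, -0.01] [596.3 117.6 122.2] [-0.6 -1.2 -0.7] 37.5250077249016
[[-0.7 -0.2  0.7]
 [-0.1  1.   0.1]
 [-0.7 -0.  -0.7]]
jar axis [0.1 0.1 1. ] lean 0.11224697280614834
down in tool [0.7 0.  0.7]
scene orange [440.  262.7] 158
scene orange [551.2  94.5] 201
scene orange [525.8 262.4] 177
side orange [645.7 -18.2] 166
side orange [529.  263.5] 215
side orange [444.2 263.5] 225
```

Request:
servo_tool --deltas "0.09 0 0.095 0 0 0;0.18 0.012 0.19 0 0 0;0.27 0.018 0.28 0 0 0;0.34 0.022 0.35 0 0 0;0.35 0.024 0.36 0 0 0;0.35 0.024 0.36 0 0 0;0.35 0.024 0.36 0 0 0"

```text
t: 53.63
position: [594.5, 117.5, 46.3]
ee_rot: [[-0.704, -0.157, 0.693], [-0.144, 0.987, 0.078], [-0.696, -0.044, -0.717]]
force: [0.1, 0.7, -0.8]
gripper_width: 37.3
gripper_force: 60.5
```

```bash
cat >> h.py <<'E'
def o1():
    s=r.observe();print(np.round(s["qpos"],2).tolist(),s["position"],s["force"],s["gripper_width"]);R=np.array(s["ee_rot"])
    R0=np.array([[-.751,-.202,-.629],[-.154,.979,-.13],[.642,-.001,-.767]]);u=R@R0.T@np.array([.979,.202,0]);print("jar axis",np.round(u,3).tolist(),"lean",math.acos(u[2]))
    print("down in tool",np.round(R.T@np.array([0,0,-1]),3).tolist(),"R",np.round(R,3).tolist())
    return R,u
E
python3 -c "
from h import *
o1()"
```

```text
[0.3, 0.34, -0.7, 2.29, 2.1, 0.38, -0.53] [594.5 117.5  46.3] [ 0.1  0.7 -0.8] 37.30326378680675
jar axis [0.095, 0.06, 0.993] lean 0.11463728735152785
down in tool [0.696, 0.044, 0.717] R [[-0.704, -0.157, 0.693], [-0.144, 0.987, 0.078], [-0.696, -0.044, -0.717]]
```

Request:
servo_tool --deltas "0 0 0 -0.03 -0.1 0.035;0 0 0 -0.057 -0.206 0.068;0 0 0 -0.057 -0.206 0.068;0 0 0 -0.057 -0.206 0.068"

```text
t: 53.97
position: [593.5, 116.4, 45.5]
ee_rot: [[-0.637, -0.154, 0.756], [-0.101, 0.988, 0.117], [-0.765, -0.002, -0.644]]
force: [0.1, 1.0, -1.3]
gripper_width: 37.9
gripper_force: 60.5
```

```bash
python3 -c "
from h import *
o1()"
```

```text
[0.43, 0.4, -0.81, 2.34, 2.44, 0.5, -0.82] [593.5 116.4  45.5] [ 0.1  1.  -1.3] 37.9070977145521
jar axis [0.003, 0.002, 1.0] lean 0.022551492078260512
down in tool [0.765, 0.002, 0.644] R [[-0.637, -0.154, 0.756], [-0.101, 0.988, 0.117], [-0.765, -0.002, -0.644]]
```

Upright. Lower in small steps.

Request:
servo_tool --deltas "0.015 0 0.013 0 0 0;0.03 0 0.026 0 0 0;0.041 0 0.034 0 0 0;0.041 0 0.034 0 0 0"

```text
t: 54.3
position: [593.2, 117.9, 37.2]
ee_rot: [[-0.635, -0.157, 0.756], [-0.101, 0.988, 0.12], [-0.766, -0.0, -0.643]]
force: [0.2, 0.1, -1.3]
gripper_width: 37.7
gripper_force: 60.5
```

Request:
servo_tool --deltas "0.007 0 0.006 0 0 0;0.015 0 0.013 0 0 0;0.015 0 0.013 0 0 0"

```text
t: 54.55
position: [593.1, 117.7, 34.2]
ee_rot: [[-0.635, -0.157, 0.756], [-0.101, 0.988, 0.12], [-0.766, 0.0, -0.643]]
force: [0.6, 0.1, -1.1]
gripper_width: 37.8
gripper_force: 60.5
```

Request:
servo_tool --deltas "0.007 0 0.006 0 0 0;0.01 0 0.009 0 0 0;0.01 0 0.009 0 0 0"

```text
t: 54.8
position: [593.2, 117.6, 32.3]
ee_rot: [[-0.635, -0.157, 0.756], [-0.1, 0.988, 0.12], [-0.766, 0.0, -0.643]]
force: [0.7, -0.3, 0.0]
gripper_width: 37.9
gripper_force: 60.5
```

Request:
servo_tool --deltas "0.006 0 0.005 0 0 0;0.01 0 0.009 0 0 0;0.01 0 0.009 0 0 0"

```text
t: 55.05
position: [593.6, 117.7, 30.7]
ee_rot: [[-0.634, -0.157, 0.757], [-0.101, 0.988, 0.12], [-0.767, -0.0, -0.642]]
force: [-1.8, -0.7, 3.1]
gripper_width: 37.6
gripper_force: 60.9
```

Request:
servo_tool --deltas "0.006 0 0.005 0 0 0;0.01 0 0.009 0 0 0;0.01 0 0.009 0 0 0"

```text
t: 55.3
position: [594.8, 118.0, 30.5]
ee_rot: [[-0.631, -0.157, 0.76], [-0.102, 0.988, 0.12], [-0.769, -0.002, -0.639]]
force: [-12.8, -3.9, 20.5]
gripper_width: 37.5
gripper_force: 62.6
```

Request:
servo_tool --deltas "-0.005 0 -0.005 0 0 0;-0.011 0 -0.009 0 0 0;-0.011 0 -0.009 0 0 0"

```text
t: 55.55
position: [593.5, 117.7, 30.7]
ee_rot: [[-0.635, -0.157, 0.757], [-0.101, 0.988, 0.12], [-0.766, 0.0, -0.643]]
force: [-1.2, 0.1, 2.2]
gripper_width: 37.6
gripper_force: 60.5
```

Request:
servo_tool --deltas "0 0 0 0 0 0;0 0 0 0 0 0;0 0 0 0 0 0;0 0 0 0 0 0" --hand -0.4

```text
t: 55.88
position: [593.4, 117.7, 30.4]
ee_rot: [[-0.635, -0.157, 0.756], [-0.101, 0.988, 0.12], [-0.766, 0.0, -0.643]]
force: [-0.2, -0.0, 0.7]
gripper_width: 59.3
gripper_force: 0.0
```

Request:
servo_tool --deltas "0 0 -0.05 0 0 0;0 0 -0.15 0 0 0;0 0 -0.3 0 0 0;0 0 -0.5 0 0 0;0 0 -0.6 0 0 0;0 0 -0.6 0 0 0"

```text
t: 56.38
position: [547.9, 114.8, 68.1]
ee_rot: [[-0.651, -0.159, 0.743], [-0.109, 0.987, 0.116], [-0.752, -0.005, -0.66]]
force: [0.0, -0.1, -0.9]
gripper_width: 59.6
gripper_force: 0.0
```

```bash
python3 -c "
from h import *
o1();jars(('orange',));tj()"
```

```text
[0.88, 0.46, -1.3, 2.42, 2.19, 0.57, -0.49] [547.9 114.8  68.1] [ 0.  -0.1 -0.9] 59.58429396201959
jar axis [0.022, 0.009, 0.999] lean 0.03243373265909257
down in tool [0.752, 0.005, 0.66] R [[-0.651, -0.159, 0.743], [-0.109, 0.987, 0.116], [-0.752, -0.005, -0.66]]
scene orange [440.1 262.8] 157
scene orange [600.9 117. ] 171
scene orange [525.9 262.2] 176
side orange [603.5 119.5] 168
side orange [529.  263.6] 216
side orange [444.1 263.4] 226
tray? side [ 658.4 -223.1] 94
tray? side [ 595.3 -229.9] 95
tray? side [ 617.5 -148.1] 113
tray? side [609.1 -74.2] 125
tray? scene [ 594.9 -232. ] 196
tray? scene [ 657.3 -225.1] 209
tray? scene [ 616.5 -148.9] 208
tray? scene [608.3 -74.7] 212
```

Request:
servo_tool --deltas "-0.1 0 -0.09 0 0 0;-0.25 0 -0.22 0 0 0;-0.4 0 -0.35 0 0 0;-0.55 0 -0.48 0 0 0;-0.55 0 -0.48 0 0 0;-0.55 0 -0.48 0 0 0"

```text
t: 57.08
position: [544.8, 106.3, 145.0]
ee_rot: [[-0.671, -0.15, 0.726], [-0.123, 0.988, 0.091], [-0.731, -0.028, -0.681]]
force: [1.1, -1.0, 0.3]
gripper_width: 60.0
gripper_force: 0.0
```

Request:
servo_tool --deltas "0 0 0 0 0.25 0;0 0 0 0 0.5 0;0 0 0 0 0.75 0;0 0 0 0 0.85 0;0 0 0 0 0.85 0"

```text
t: 57.5
position: [550.1, 96.9, 145.5]
ee_rot: [[-0.769, -0.109, 0.63], [-0.126, 0.992, 0.017], [-0.626, -0.066, -0.777]]
force: [0.6, -1.2, 0.6]
gripper_width: 59.8
gripper_force: 0.0
```

```bash
python3 -c "
from h import *
o1();plan([(520,150,200,-2.94)])"
```

```text
[0.53, -0.03, -0.89, 2.27, 0.67, 0.3, 0.75] [550.1  96.9 145.5] [ 0.6 -1.2  0.6] 59.830219558608135
jar axis [0.185, 0.086, 0.979] lean 0.20699887522711602
down in tool [0.626, 0.066, 0.777] R [[-0.769, -0.109, 0.63], [-0.126, 0.992, 0.017], [-0.626, -0.066, -0.777]]
from [550.1  96.9 145.5] yaw -2.979 q [ 0.5 -0.  -0.9  2.3  0.7  0.3  0.8]
n=2  -0.118 0.349 -0.402 -0.190 1.349 -0.133
```

Request:
servo_tool --deltas "-0.06 0.1 -0.2 -0.05 0.3 -0.05;-0.06 0.17 -0.2 -0.1 0.6 -0.07;-0.06 0.17 -0.2 -0.1 0.6 -0.07;-0.06 0.17 -0.2 -0.1 0.7 -0.07;-0.06 0.17 -0.2 -0.1 0.7 -0.07;-0.06 0.17 -0.2 -0.1 0.7 -0.07"

```text
t: 58.0
position: [536.6, 123.0, 172.6]
ee_rot: [[-0.932, -0.162, 0.325], [-0.166, 0.986, 0.015], [-0.323, -0.04, -0.946]]
force: [-0.2, 0.1, -0.7]
gripper_width: 59.8
gripper_force: 0.0
```

```bash
python3 -c "
from h import *
o1();plan([(520,200,200,-2.94)])"
```

```text
[0.48, 0.08, -0.87, 1.99, 0.24, 0.79, 1.23] [536.6 123.  172.6] [-0.2  0.1 -0.7] 59.849520286061235
jar axis [0.505, 0.117, 0.855] lean 0.5457625391824645
down in tool [0.323, 0.04, 0.946] R [[-0.932, -0.162, 0.325], [-0.166, 0.986, 0.015], [-0.323, -0.04, -0.946]]
from [536.6 123.  172.6] yaw -2.966 q [ 0.5  0.1 -0.9  2.   0.2  0.8  1.2]
n=3  -0.041 0.517 -0.201 -0.091 0.657 -0.065
```

Request:
servo_tool --deltas "-0.04 0.2 -0.1 -0.04 0.25 -0.03;-0.04 0.4 -0.2 -0.08 0.5 -0.06;-0.04 0.517 -0.2 -0.09 0.66 -0.065;-0.04 0.517 -0.2 -0.09 0.66 -0.065;-0.04 0.517 -0.2 -0.09 0.66 -0.065;-0.04 0.517 -0.2 -0.09 0.66 -0.065" --hand 1

```text
t: 58.5
position: [518.8, 199.1, 199.1]
ee_rot: [[-0.98, -0.201, -0.002], [-0.201, 0.98, -0.003], [0.002, -0.002, -1.0]]
force: [0.0, 0.2, -0.3]
gripper_width: 0.1
gripper_force: 0.0
```

```bash
python3 -c "
from h import *
plan([(497,428,150,-2.94)]);jars(('orange',))"
```

```text
from [518.8 199.1 199.1] yaw -2.939 q [ 0.3  0.3 -0.9  1.7  0.3  1.3  1.1]
n=2  -0.055 0.508 0.108 -0.005 -0.004 0.000
n=2  -0.055 0.508 0.109 0.000 0.000 0.000
n=2  -0.055 0.508 0.109 0.000 0.000 0.000
scene orange [440.2 262.8] 158
scene orange [601.  117.1] 170
scene orange [525.9 262.3] 175
side orange [603.5 119.7] 170
side orange [529.  263.7] 217
side orange [444.2 263.4] 226
```

Request:
servo_tool --deltas "-0.055 0.508 0 0 0 0;-0.055 0.508 0 0 0 0"

```text
t: 58.77
position: [513.3, 273.7, 200.5]
ee_rot: [[-0.981, -0.194, 0.0], [-0.194, 0.981, -0.003], [0.001, -0.003, -1.0]]
force: [1.2, 0.5, -0.2]
gripper_width: 0.1
gripper_force: 0.0
```

Request:
servo_tool --deltas "-0.055 0.508 0 0 0 0;-0.055 0.508 0 0 0 0"

```text
t: 58.93
position: [504.9, 353.0, 200.7]
ee_rot: [[-0.98, -0.199, -0.0], [-0.199, 0.98, -0.001], [0.0, -0.001, -1.0]]
force: [0.6, 0.1, 0.2]
gripper_width: -0.3
gripper_force: 0.0
```

Request:
servo_tool --deltas "-0.055 0.508 0.32 0 0 0;-0.055 0.508 0.32 0 0 0;-0.055 0.508 0.32 0 0 0;-0.055 0.508 0.32 0 0 0;-0.055 0.508 0.32 0 0 0"

```text
t: 59.35
position: [498.2, 427.3, 152.6]
ee_rot: [[-0.98, -0.2, -0.002], [-0.2, 0.98, -0.002], [0.002, -0.001, -1.0]]
force: [0.4, 0.0, 0.4]
gripper_width: -0.3
gripper_force: 0.0
```

```bash
python3 - <<'E'
from h import *
s=r.observe();im=cams.get_image("wrist");print(s["position"])
for p,a,b in blobs(im,"green",200): print(p,a,b,atz("wrist",p,62,s))
plan([(497,428,100,-2.94)])
cv2.imwrite("pics/w7.png",im)
E
```

```text
[498.2 427.3 152.6]
[318.8 254. ] 1506 [298 232  43  45] [498.3 428.1  62. ]
from [499.  426.7 153.1] yaw -2.941 q [-0.2  0.6 -0.9  1.4  0.5  1.3  0.7]
n=2  0.011 0.012 0.354 -0.002 -0.003 -0.003
```

View pics/w7.png

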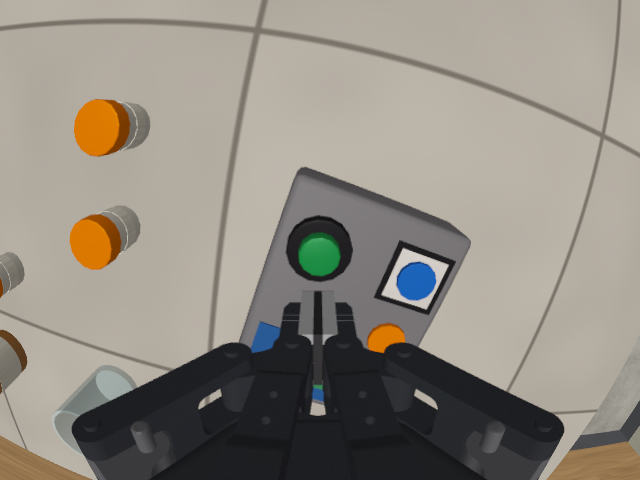

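The button, at (319,254), sits under the closed fingertips. Press.

Request:
servo_tool --deltas "0.005 0.008 0.15 0 0 0;0.005 0.008 0.3 0 0 0;0.005 0.008 0.38 0 0 0;0.005 0.008 0.42 0 0 0;0.005 0.008 0.42 0 0 0"

```text
t: 59.82
position: [497.5, 427.6, 88.8]
ee_rot: [[-0.98, -0.199, -0.003], [-0.199, 0.98, -0.002], [0.004, -0.002, -1.0]]
force: [0.3, -1.0, 1.4]
gripper_width: 0.1
gripper_force: 0.6
```

Request:
servo_tool --deltas "0 0 0.015 0 0 0;0 0 0.03 0 0 0;0 0 0.045 0 0 0;0 0 0.045 0 0 0"

```text
t: 60.15
position: [497.5, 429.5, 83.3]
ee_rot: [[-0.98, -0.2, -0.002], [-0.2, 0.98, -0.0], [0.002, 0.0, -1.0]]
force: [2.9, -2.1, 3.6]
gripper_width: 0.0
gripper_force: 1.9
```

Request:
servo_tool --deltas "0 0 0.015 0 0 0;0 0 0.03 0 0 0;0 0 0.03 0 0 0"

```text
t: 60.4
position: [497.5, 429.8, 82.5]
ee_rot: [[-0.98, -0.2, -0.0], [-0.2, 0.98, -0.001], [0.0, -0.001, -1.0]]
force: [-7.6, -12.5, 34.3]
gripper_width: -0.3
gripper_force: 17.2
```

Request:
servo_tool --deltas "0 0 -0.05 0 0 0;0 0 -0.2 0 0 0;0 0 -0.45 0 0 0;0 0 -0.7 0 0 0;0 0 -0.7 0 0 0;0 0 -0.7 0 0 0"

```text
t: 60.9
position: [497.4, 430.8, 185.6]
ee_rot: [[-0.98, -0.201, -0.0], [-0.201, 0.98, 0.002], [-0.0, 0.002, -1.0]]
force: [-0.5, -1.0, -1.1]
gripper_width: 0.0
gripper_force: 0.0
```

```bash
python3 - <<'E'
from h import *
jars(("blue","orange"));tj()
for n in("scene","side"):
    cams.get_image(n)
    for t in("reagent","beaker","squeeze"):
        o=spotter.outline_of(n,t)
        if o: print(n,t,np.round(o[0]["extent"]),round(o[0]["confidence"],2))
R={"side":[(268,212,72,24),(268,195,30,38)],"scene":[(175,240,145,35)]}
for n in R:
    F=cv2.cvtColor(cams.get_image(n),6).astype(np.float32)
    base=np.mean([cv2.cvtColor(cv2.imread(f"pics/{n}{t}.png"),6).astype(np.float32) for t in "012"],0)
    for x,y,w,h in R[n]:
        c,W=cv2.findTransformECC(base[y:y+h,x:x+w],F[y-4:y+h+4,x-4:x+w+4],np.float32([[1,0,4],[0,1,4]]),0,(3,100,1e-6),None,3)
        print(n,(x,y,w,h),round(c,3),W[:,2]-4)
s=r.observe();print(s["t"],s["position"],s["force"])
E
```

```text
scene orange [440.2 262.7] 158
scene orange [601.  117.1] 170
scene orange [525.9 262.4] 176
side orange [516.5 262.1] 50
side orange [444.5 263.8] 228
tray? scene [ 594.8 -231.9] 197
tray? scene [ 657.5 -225. ] 210
tray? scene [ 616.2 -149. ] 207
tray? scene [608.4 -74.4] 216
scene reagent [307. 294. 332. 334.] 0.71
scene beaker [367. 321. 400. 362.] 0.83
scene squeeze [198. 115. 223. 163.] 0.86
side reagent [242. 242. 270. 290.] 0.84
side beaker [224. 286. 250. 332.] 0.57
side squeeze [391. 149. 412. 202.] 0.72
side (268, 212, 72, 24) 0.197 [ 1.3 -1.1]
side (268, 195, 30, 38) 0.638 [0.6 0. ]
scene (175, 240, 145, 35) 0.993 [-0.1 -0.1]
61.6 [496.8 429.4 182.7] [ 1.1 -0.8 -0.4]
```

```bash
python3 -c "
from bench import r
print(r.sign_off())"
```

```text
the job is handed in; nothing more can be done
None
```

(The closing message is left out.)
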